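# Empty the belt printer's catch tray and wipe it clean

### The job

Empty the belt printer: pull its catch tray out to the stop and put every finished blue shelf clip from it into the grey tote. Then, with the scraper block, wipe all the orange scrap off the tray over its open edge into the black scrap pan, put the scraper back in its green caddy and push the tray fully home. Leave the other things on the bench where they are.

Things in the scene. Friction and masses are not known exactly. Their poses are not given: they have to be found in the camera images.
- tray (a joint): Travel of the printer's catch tray, m: 0 = fully home in the base, grows as it is pulled out, 0.23 = its stop. It slides level and nearly freely (about 2.5 N of friction, some damping) and stays where it is left.
- tray_handle (a point): Middle of the tray's dark bar handle: a level round bar 12 mm thick, 100 mm long along the point's y, its centre 82 mm above the bench and 60 mm out from the tray's blue front, on two 10 mm thick arms 45 mm either side of the middle. Can be pinched from above (fingers closing along x) or hooked from behind. Axes as for tray_floor.
- tray_floor (a point): Centre of the catch tray's steel floor, its upper face, 50 mm above the bench; moves with the tray. -x points out of the machine, the way it is pulled; +y to the tray's open edge. Inside: x from -100 to +100 mm, y from -113 mm to the open edge at +135 mm. Rims 10 mm high at +x (back) and -y; the blue front (-x) stands 29 mm above the floor; none at +y.
- printer: The machine, fixed to the bench. Origin on the bench under the middle of the front face of its white base; -x points out of that face, axes as for tray_floor. Base 320 mm wide (y), roof 110 mm above the bench; the printer proper begins 90 mm behind the face and is up to 0.42 m tall. With the tray at its stop, tray_floor is at x -120 mm, so the back rim is 16 mm clear of the face.
- pan_floor (a point): Centre of the floor (8 mm above the bench) of the black scrap pan fixed to the machine, beyond the open edge of the pulled-out tray (188 mm on +y from tray_floor then); axes as for tray_floor. Inside 227 mm along x, 108 mm along y. Near rim 40 mm above the bench, just under the tray's open edge; far side 70 mm, ends 60 mm.
- tote_floor (a point): Centre of the inner floor (5 mm above the bench) of the grey open tote: inside 250 mm along its x, 170 mm along its y, walls 5 mm thick, rim 80 mm above the bench. Fixed to the bench. Stands in one of two places, the caddy in the other.
- caddy_floor (a point): Centre of the inner floor (5 mm above the bench) of the green scraper caddy: inside 90 mm along its x, 130 mm along its y, rim 18 mm above the bench. Fixed to the bench.
- scraper: Scraper block, about 0.16 kg. Origin: centre of its underside. Foot 36 mm (x) by 84 mm (y) by 20 mm high, red with a black rubber sole, and on it a pale wooden grip 26 mm (x) by 60 mm (y), from 20 to 54 mm above the sole. It starts standing in the caddy.
- clip0: Finished shelf clip, blue plastic U-channel 60 mm long (own y), 26 mm wide (x), 28 mm high, two 7 mm walls and a 12 mm slot open at the top, 35 g; origin: centre of its underside. May be absent (None). Starts on the tray, slot up, lengthwise more or less along the tray's y.
- clip1: Finished shelf clip, blue plastic U-channel 60 mm long (own y), 26 mm wide (x), 28 mm high, two 7 mm walls and a 12 mm slot open at the top, 35 g; origin: centre of its underside. May be absent (None). Starts on the tray, slot up, lengthwise more or less along the tray's y.
- clip2: Finished shelf clip, blue plastic U-channel 60 mm long (own y), 26 mm wide (x), 28 mm high, two 7 mm walls and a 12 mm slot open at the top, 35 g; origin: centre of its underside. May be absent (None). Starts on the tray, slot up, lengthwise more or less along the tray's y.
- clip3: Finished shelf clip, blue plastic U-channel 60 mm long (own y), 26 mm wide (x), 28 mm high, two 7 mm walls and a 12 mm slot open at the top, 35 g; origin: centre of its underside. May be absent (None). Starts on the tray, slot up, lengthwise more or less along the tray's y.
- clip4: Finished shelf clip, blue plastic U-channel 60 mm long (own y), 26 mm wide (x), 28 mm high, two 7 mm walls and a 12 mm slot open at the top, 35 g; origin: centre of its underside. May be absent (None). Starts on the tray, slot up, lengthwise more or less along the tray's y.
- scrap0: Piece of orange print scrap, 18 by 14 by 10 mm (own x, y, z), 10 g; origin: centre of its underside. May be absent (None). Starts on the tray.
- scrap1: Piece of orange print scrap, 18 by 14 by 10 mm (own x, y, z), 10 g; origin: centre of its underside. May be absent (None). Starts on the tray.
- scrap2: Piece of orange print scrap, 18 by 14 by 10 mm (own x, y, z), 10 g; origin: centre of its underside. May be absent (None). Starts on the tray.
- scrap3: Piece of orange print scrap, 18 by 14 by 10 mm (own x, y, z), 10 g; origin: centre of its underside. May be absent (None). Starts on the tray.
- scrap4: Piece of orange print scrap, 18 by 14 by 10 mm (own x, y, z), 10 g; origin: centre of its underside. May be absent (None). Starts on the tray.
- bookend: Bystander: blue steel bookend, 130 mm tall, base 100 by 90 mm, loose. Origin: underside.
- book: Bystander: green hardback lying flat, 120 by 190 by 28 mm, loose. Origin: centre of its underside.
- glue: Bystander: white glue bottle, 42 mm across, 110 mm tall, loose. Origin: centre of its underside.
Mind the look-alikes: they are no part of the job. There is more than one size of the scraper; the job needs the middle-sized.

How it is judged (in metres and radians):
On the way, in this order (a step that is already met when the one before it is completed fails the run):
1. the catch tray is pulled out to its stop (0.222 m or more) (value of joint tray above 0.222 m), for 0.2 s.
2. every clip lies in the tote (x of clip0 in the frame of tote_floor between -0.122 and 0.122 m and y of clip0 in the frame of tote_floor between -0.082 and 0.082 m and z of clip0 in the frame of tote_floor between -0.01 and 0.065 m and x of clip1 in the frame of tote_floor between -0.122 and 0.122 m and y of clip1 in the frame of tote_floor between -0.082 and 0.082 m and z of clip1 in the frame of tote_floor between -0.01 and 0.065 m and x of clip2 in the frame of tote_floor between -0.122 and 0.122 m and y of clip2 in the frame of tote_floor between -0.082 and 0.082 m and z of clip2 in the frame of tote_floor between -0.01 and 0.065 m and x of clip3 in the frame of tote_floor between -0.122 and 0.122 m and y of clip3 in the frame of tote_floor between -0.082 and 0.082 m and z of clip3 in the frame of tote_floor between -0.01 and 0.065 m and x of clip4 in the frame of tote_floor between -0.122 and 0.122 m and y of clip4 in the frame of tote_floor between -0.082 and 0.082 m and z of clip4 in the frame of tote_floor between -0.01 and 0.065 m), for 0.3 s.
3. the gripped scraper is set down on the tray (its sole less than 10 mm above the floor) (contact force between the fingers and scraper above 0.5 N and x of scraper in the frame of tray_floor between -0.1 and 0.1 m and y of scraper in the frame of tray_floor between -0.15 and 0.15 m and z of scraper in the frame of tray_floor between -0.01 and 0.01 m), for 0.2 s.
4. all the scrap is in the pan, with the scraper still in the gripper (contact force between the fingers and scraper above 0.5 N and x of scrap0 in the frame of pan_floor between -0.115 and 0.115 m and y of scrap0 in the frame of pan_floor between -0.055 and 0.055 m and z of scrap0 in the frame of pan_floor between -0.01 and 0.03 m and x of scrap1 in the frame of pan_floor between -0.115 and 0.115 m and y of scrap1 in the frame of pan_floor between -0.055 and 0.055 m and z of scrap1 in the frame of pan_floor between -0.01 and 0.03 m and x of scrap2 in the frame of pan_floor between -0.115 and 0.115 m and y of scrap2 in the frame of pan_floor between -0.055 and 0.055 m and z of scrap2 in the frame of pan_floor between -0.01 and 0.03 m and x of scrap3 in the frame of pan_floor between -0.115 and 0.115 m and y of scrap3 in the frame of pan_floor between -0.055 and 0.055 m and z of scrap3 in the frame of pan_floor between -0.01 and 0.03 m and x of scrap4 in the frame of pan_floor between -0.115 and 0.115 m and y of scrap4 in the frame of pan_floor between -0.055 and 0.055 m and z of scrap4 in the frame of pan_floor between -0.01 and 0.03 m), for 0.2 s.
At the end, for the whole second after the job is handed in: All clips inside the tote (origin under 65 mm above its floor), all scrap in the pan (under 30 mm above its floor), the scraper in the caddy (origin within 50 by 70 mm of its centre, under 40 mm above its floor), the tray home to within 8 mm; all at rest and released (all of step 2 and x of scrap0 in the frame of pan_floor between -0.115 and 0.115 m and y of scrap0 in the frame of pan_floor between -0.055 and 0.055 m and z of scrap0 in the frame of pan_floor between -0.01 and 0.03 m and x of scrap1 in the frame of pan_floor between -0.115 and 0.115 m and y of scrap1 in the frame of pan_floor between -0.055 and 0.055 m and z of scrap1 in the frame of pan_floor between -0.01 and 0.03 m and x of scrap2 in the frame of pan_floor between -0.115 and 0.115 m and y of scrap2 in the frame of pan_floor between -0.055 and 0.055 m and z of scrap2 in the frame of pan_floor between -0.01 and 0.03 m and x of scrap3 in the frame of pan_floor between -0.115 and 0.115 m and y of scrap3 in the frame of pan_floor between -0.055 and 0.055 m and z of scrap3 in the frame of pan_floor between -0.01 and 0.03 m and x of scrap4 in the frame of pan_floor between -0.115 and 0.115 m and y of scrap4 in the frame of pan_floor between -0.055 and 0.055 m and z of scrap4 in the frame of pan_floor between -0.01 and 0.03 m and linear speed of each of clip0, clip1, clip2, clip3, clip4, scrap0, scrap1, scrap2, scrap3, scrap4, scraper below 0.03 m/s and x of scraper in the frame of caddy_floor between -0.05 and 0.05 m and y of scraper in the frame of caddy_floor between -0.07 and 0.07 m and z of scraper in the frame of caddy_floor between -0.01 and 0.04 m and value of joint tray below 0.008 m); the robot touches nothing.
It fails at once if the bookend is shifted by more than 50 mm (distance of bookend from where it was at the start of the episode above 0.05 m).
It fails at once if the book is shifted by more than 50 mm (distance of book from where it was at the start of the episode above 0.05 m).
It fails at once if the glue is shifted by more than 50 mm (distance of glue from where it was at the start of the episode above 0.05 m).
Of clip0, clip1, clip2, clip3, clip4 only 3 to 5 are there at a start; the rules pass over those that are not, and their reading is None.
Of scrap0, scrap1, scrap2, scrap3, scrap4 only 3 to 5 are there at a start; the rules pass over those that are not, and their reading is None.
At some moment in a run one of clip0, clip1, clip2, clip3, clip4 may be knocked a few centimetres aside while the robot is not near it.
Once in a run the grip may slacken for a moment while it holds something.
It also fails if it takes over 210 s, if anything falls off the work surface, if the arm or the gripper's body presses on something with over 40 N, if the wrist force passes 120 N, or if a joint passes its speed limit or range.

### The arm

A 6-joint arm with a two-finger parallel gripper is mounted at the origin on the work surface. World frame = base frame: x ahead of the robot, y to its left, z up, the work surface at z = 0. Lengths are in mm, angles in rad, forces in N, time in s.
With the tool pointing down it reaches from about 350 to 975 mm from the base axis. Payload 7.1 kg.
Tool frame: the origin (TCP) lies midway between the tips of the shut fingers; the grasp point (between the pads) lies 19 mm behind it; z points along the fingers, y is the line along which they close (so a half turn about z gives the same grasp; the last joint's range is limited). The gripper opens to 88 mm and grips with 3 to 60 N. Pads are 20 mm wide; open, the fingers measure 115 mm over their backs; the gripper's body (75 mm by 178 mm) begins 61 mm behind the grasp point.
Start: joints at [1.114, 0.423, 1.63, -0, 1.089, -0.019], TCP at [264.935, 566.051, 222.675] pointing down, gripper open.
Joint ranges: [-3, 3], [-0.9, 2.11], [0.09, 2.58], [-1.31, 4.45], [0.11, 2.69], [-2.54, 2.54]. Speed limits (rad/s): [2.39, 2.39, 3.01, 3.14, 3.14, 3.14].

### API

Orientations are given as a rotation vector (axis times angle).
In Python, from workcell import ctrl gives the robot as it stands. The module is installed in compiled form; this text tells all that it offers.
- The arm moves only by the tool apply_moves, never from a script. Its argument "targets" is a list of rows, each a list of 3 entries, a list of its own where there are three numbers: the opening, from -1 (shut) to 1 (fully open), then the shift along the tool's x, y, z normalised to -1 to 1, where 1 is 5 cm, then the turn, a rotation vector about the tool's x, y, z normalised to -1 to 1, where 1 is 90 degrees. In form: [[jaw, [x, y, z], [wx, wy, wz]], ...]. A call has 1 to 8 rows; each row shifts and turns the commanded pose from where the row before left it, along the tool's axes as they then stand; what a row does not reach is not made up. A row lasts 1/8 s, in which the tool goes at most 62.5 mm and 10.7 degrees, less where a joint would pass 70% of its speed; a pose out of reach is approached as far as the arm can. A call with a number of a shift or a turn outside -1 to 1 is refused whole. A call with a gripper value outside its range is refused whole. The fingers move at their own pace and stop on an object; the grip force is fixed at half the most. Time passes only in rows, so rows that do not move let the fingers close. It gives the time, the measured TCP pose, the force, the opening and the grip force at its end, in the units of the state.
- ctrl.get_obs(): the state, without advancing time (a new reading comes with each control period).
- ctrl.get_image(name): name is "side" or "top"; returns a dict with "pixels" (480x640x3 uint8, blue, green, red), "camera_matrix" (3x3 intrinsics, pixels), "view" (4x4, takes a point from world to camera coordinates). Camera axes: x right, y down, z forward; pixel columns grow to the right and rows downward; lengths in mm; the calibration is good to about 2 mm. A picture is of the moment at which its call begins. There is no depth.
- ctrl.close_job(): hands the job in; it is judged then, once.
Trained networks look in the newest picture that a camera, given by its name, has taken for a name from the list of things; names that differ only in an ending like _2 or _b are one class to them, and where a whole thing is asked for, a point or a joint stands for the part that bears it (a point fixed in the world has none). Each returns a list of dicts, best first, with "score" (0 to 1); they miss things now and then, are a little off and sometimes report something else, mostly with a low value. They report only what shows in the picture. A call takes as long as a camera call. They do not tell look-alikes from the thing itself.
- ctrl.masks_of(label, camera): "region" (480x640 bool, what is visible of it) and "bbox" ([left, top, right, bottom] in pixels, round what is visible of it).
- ctrl.pinpoint(label, camera): "xy" ([column, row] in pixels: a listed point, or the origin of a listed thing).
The state is a dict: "t": time; "qpos": joint angles; "qvel": joint speeds; "joint_torque": joint torques, N m; "ee_pos": TCP position; "orientation": TCP orientation; "ft_force": force on the tool from outside, world axes, zero at the start; "moment": the same for the moment, N m; "width": finger opening in mm; "grasp_force": force on a finger pad.
Only numpy, scipy, OpenCV 4.12 (cv2) and the standard library are available. Lean on these libraries where they do the work, as an engineer would, in place of code of your own. Each camera call takes 0.05 s, during which the arm holds its last target. There are 200 camera calls.

## Working session

There is one attempt and no reset: what is moved stays moved. The work goes in short steps, Python scripts to look and compute and a tool call to move; the robot and the scene stay as the last step left them, time stands still between calls to the robot, and variables do not carry over. Pictures are saved under pics/ and viewed, at most 14 in all, crops included, and the job is handed in when it is done.

Besides the shell and the picture viewer there is one more tool, called after "Emit:" in YAML: its name, and indented under it one key for each argument. apply_moves: Moves the arm, as the interface text tells. Scaled input: -1 to 1 covers 5 cm each way for a shift and 90 degrees each way for a turn. Its arguments: {"type":"object","properties":{"targets":{"type":"array"}},"required":["targets"]}

```bash
mkdir -p pics; cat > h.py <<'E'
import numpy as np, cv2
from scipy.spatial.transform import Rotation as R
from workcell import ctrl
def cam(n):
    d=ctrl.get_image(n); return d["pixels"],np.array(d["camera_matrix"]),np.array(d["view"])
def proj(K,V,p):
    c=V[:3,:3]@np.asarray(p,float)+V[:3,3]; q=K@c; return q[:2]/q[2]
def unproj(K,V,uv,z):
    d=V[:3,:3].T@np.linalg.inv(K)@np.array([uv[0],uv[1],1.]); o=-V[:3,:3].T@V[:3,3]
    return o+d*(z-o[2])/d[2]
E
python3 - <<'E'
from h import *
for n in("top","side"):
    im,K,V=cam(n); cv2.imwrite(f"pics/{n}0.png",im)
    np.savez(f"{n}.npz",K=K,V=V)
    print(n,"pos",-V[:3,:3].T@V[:3,3],K[0,0])
    for l,z in [("tray_handle",82),("tray_floor",50),("printer",0),("pan_floor",8),("tote_floor",5),("caddy_floor",5),("scraper",5),("clip0",50),("scrap0",50),("bookend",0),("book",0),("glue",0)]:
        for r in ctrl.pinpoint(l,n)[:6]: print(l,round(r["score"],2),np.round(r["xy"]),np.round(unproj(K,V,r["xy"],z)[:2]))
o=ctrl.get_obs(); print({k:np.round(v,3) for k,v in o.items()})
E
```

```text
top pos [ 307.11263571  -83.11765684 1381.29863067] 511.47750495530363
tray_handle 0.68 [173. 162.] [709. 300.]
tray_handle 0.56 [404. 239.] [ 520. -308.]
printer 0.93 [425. 242.] [ 524. -378.]
pan_floor 0.84 [388. 173.] [ 717. -276.]
tote_floor 0.85 [234. 232.] [539. 143.]
caddy_floor 0.58 [157. 240.] [511. 351.]
scraper 0.73 [141. 288.] [381. 384.]
scraper 0.71 [159. 238.] [517. 346.]
scraper 0.68 [175. 334.] [261. 283.]
scrap0 0.43 [158. 236.] [514. 336.]
bookend 0.61 [252. 153.] [767. 105.]
book 0.65 [173. 164.] [726. 325.]
glue 0.71 [298. 160.] [748. -25.]
side pos [ 391.48048143  674.05468483 1020.9314142 ] 456.41687472455857
tray_handle 0.79 [348. 194.] [ 524. -329.]
tray_floor 0.58 [359. 170.] [ 513. -479.]
printer 0.66 [350. 200.] [ 523. -385.]
pan_floor 0.97 [284. 210.] [ 718. -291.]
caddy_floor 0.6 [300. 429.] [513. 349.]
scraper 0.95 [359. 458.] [377. 382.]
scraper 0.63 [417. 426.] [263. 293.]
scraper 0.61 [285. 212.] [ 715. -288.]
scraper 0.58 [294. 428.] [525. 350.]
clip0 0.44 [339. 173.] [ 575. -454.]
clip0 0.16 [286. 212.] [ 698. -244.]
scrap0 0.74 [284. 210.] [ 704. -251.]
bookend 0.88 [228. 317.] [762. 108.]
book 0.79 [211. 398.] [729. 321.]
book 0.6 [339. 175.] [ 581. -502.]
glue 0.75 [252. 274.] [745. -39.]
glue 0.16 [359. 173.] [ 518. -524.]
{'t': np.float64(1.3), 'qpos': array([ 1.114,  0.423,  1.63 ,  0.   ,  1.089, -0.019]), 'qvel': array([ 0.001,  0.001,  0.001,  0.001,  0.   , -0.   ]), 'joint_torque': array([-1.0000e-03, -5.4458e+01, -2.7404e+01,  6.4000e-02,  1.7000e-02,
       -0.0000e+00]), 'ee_pos': array([264.903, 566.058, 222.687]), 'orientation': array([-0.682, -3.067,  0.   ]), 'ft_force': array([ 0.297,  0.611, -0.243]), 'moment': array([-0.021,  0.01 ,  0.035]), 'grasp_force': np.float64(0.0), 'width': np.float64(88.141)}
```

View pics/top0.png

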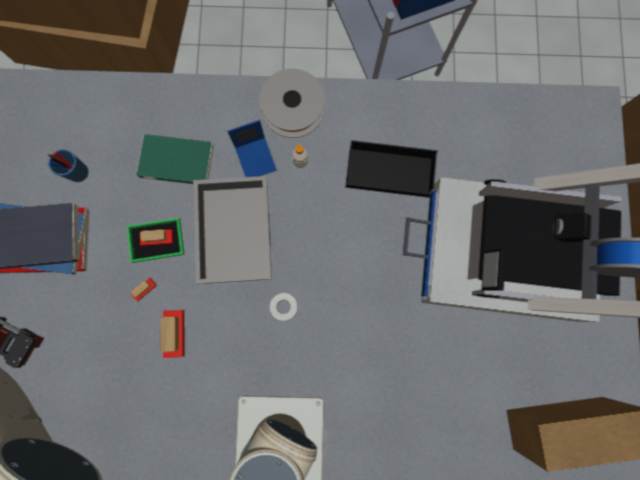

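View pics/side0.png

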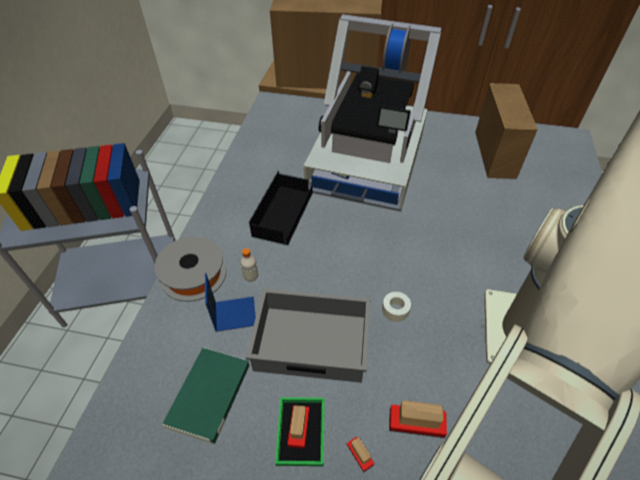

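Blue clips are still inside the printer. There are three scrapers in the top picture: (155,237) in the caddy, a small one at (144,289) and a large one at (173,334). The one in the green caddy is the middle-sized. I'll confirm with an enlarged crop, and measure the printer corners from the same picture.

```bash
python3 - <<'E'
import cv2,numpy as np
im=cv2.imread("pics/top0.png")
a=cv2.resize(im[130:310,340:460],None,fx=3.3,fy=3.3,interpolation=cv2.INTER_CUBIC)
b=cv2.resize(im[205:365,115:215],None,fx=3.7125,fy=3.7125,interpolation=cv2.INTER_CUBIC)
h=min(len(a),len(b)); cv2.imwrite("pics/crop1.png",np.hstack([a[:h],b[:h]])); print(a.shape,b.shape)
E
```

```text
(594, 396, 3) (594, 371, 3)
```

View pics/crop1.png

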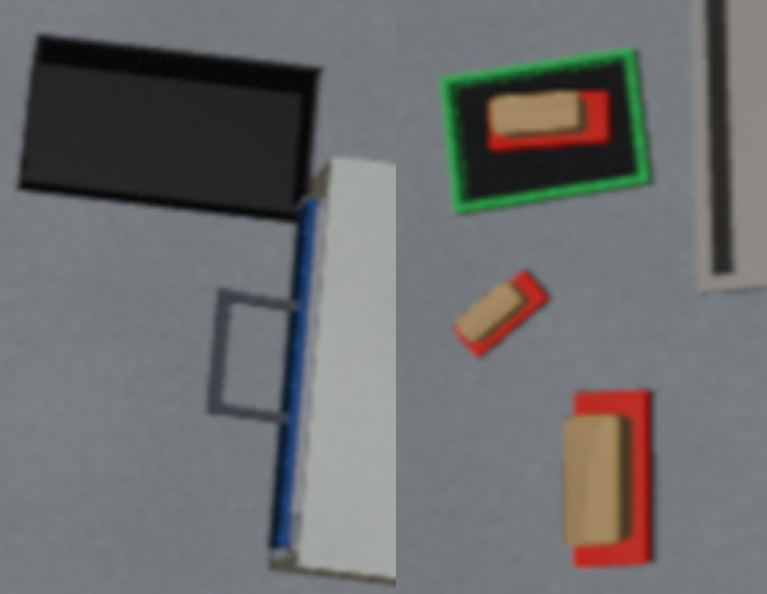

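The crop confirms it: the caddy scraper is about 87 mm long (84 expected), and the other two are clearly smaller and larger. Next I measure the pose of the printer from the roof corners and the handle.

```bash
python3 - <<'E'
from h import *
d=np.load("top.npz");K,V=d["K"],d["V"]
P=lambda u,v,z:unproj(K,V,(340+u/3.3,130+v/3.3),z)[:2]
B=lambda u,v,z:unproj(K,V,(115+(u-396)/3.7125,205+v/3.7125),z)[:2]
a,b=P(331,158,110),P(300,567,110);print("roof",a,b,np.linalg.norm(a-b),np.degrees(np.arctan2(*(a-b)[::-1])),(a+b)/2)
a,b=P(222,290,82),P(212,412,82);print("bar",a,b,np.linalg.norm(a-b),np.degrees(np.arctan2(*(a-b)[::-1])),(a+b)/2)
a,b=P(304,200,79),P(275,548,79);print("front",a,b,np.degrees(np.arctan2(*(a-b)[::-1])),(a+b)/2)
c=[P(38,35,70),P(320,68,60),P(298,218,40),P(18,188,40)];print("pan",c,np.mean(c,0))
c=[B(441,76,18),B(634,50,18),B(651,185,18),B(459,212,18)];print("caddy",np.mean(c,0),c)
c=[B(489,97,25),B(609,91,25),B(610,145,25),B(490,151,25)];print("scraper foot",np.mean(c,0),c)
c=[B(489,95,59),B(579,92,59),B(580,133,59),B(490,137,59)];print("grip",np.mean(c,0),c)
T=lambda u,v:unproj(K,V,(u,v),80)[:2]
c=[T(194,179),T(266,178),T(271,280),T(197,283)];print("tote",np.mean(c,0),c)
o=ctrl.get_obs();print(R.from_rotvec(o["orientation"]).as_matrix().round(3))
E
```

```text
roof [ 676.41016027 -396.27364698] [ 358.97087626 -368.3963734 ] 318.66101332776924 -5.018795668563486 [ 517.69051827 -382.33501019]
bar [ 574.78616375 -315.66457993] [ 477.90343067 -307.5259492 ] 97.22397481712476 -4.801855909470037 [ 526.34479721 -311.59526456]
front [ 650.24009122 -381.86004978] [ 374.24697191 -356.260579  ] -5.299251447936766 [ 512.24353156 -369.06031439]
pan [array([ 784.86180933, -168.61457555]), array([ 766.88782663, -400.66682982]), array([ 645.21388559, -385.70547722]), array([ 664.16248544, -156.09201542])] [ 715.28150175 -277.7697245 ]
caddy [508.81648571 350.86529329] [array([546.69777606, 430.2683655 ]), array([569.69059766, 291.85801017]), array([470.9780191 , 272.63223207]), array([447.89955003, 408.70256543])]
scraper foot [514.67797998 346.90004755] [array([531.00037101, 391.79413827]), array([537.69095172, 305.80296825]), array([498.31426711, 302.20890103]), array([491.70633006, 387.79418265])]
grip [513.97554699 347.00894652] [array([526.81450466, 380.008137  ]), array([530.63563062, 317.05968221]), array([501.47159317, 314.152285  ]), array([496.98045952, 376.81568187])]
tote [533.43622255 136.88700742] [array([664.04497967, 243.38352006]), array([672.0015428 ,  55.15633175]), array([405.01872798,  31.11705135]), array([392.67963973, 217.8911265 ])]
[[-0.906  0.424 -0.   ]
 [ 0.424  0.906 -0.   ]
 [ 0.    -0.    -1.   ]]
```

```bash
cat >> h.py <<'E'
def yaw_of(Rm): return np.degrees(np.arctan2(Rm[1,1],Rm[0,1]))
def plan(wps,start=None,step=50,turn=9):
    """wps: (x,y,z,yaw_deg,jaw[,step]); yaw = world angle of tool y; prints rows in tool axes"""
    o=ctrl.get_obs(); p=np.array(o["ee_pos"] if start is None else start[:3],float)
    y=yaw_of(R.from_rotvec(o["orientation"]).as_matrix()) if start is None else start[3]
    rows=[]
    for w in wps:
        st=w[5] if len(w)>5 else step
        n=max(1,int(np.ceil(max(np.linalg.norm(np.array(w[:3])-p)/st,abs(w[3]-y)/turn))))
        for i in range(n):
            k=n-i; dp=(np.array(w[:3])-p)/k; dy=(w[3]-y)/k
            a=np.radians(y); ty=np.array([np.cos(a),np.sin(a),0]); tx=np.array([-ty[1]*-1*-1,ty[0],0]); 
            s=np.array([dp@tx,dp@ty,-dp[2]])/50; s=np.round(s,2); tz=round(-dy/90,3)
            rows.append([w[4],[float(v)+0. for v in s],[0,0,tz]])
            p=p+50*(s[0]*tx+s[1]*ty+np.array([0,0,-s[2]])); y-=tz*90
    for i in range(0,len(rows),8): print(str(rows[i:i+8]).replace(" ",""))
    print("end",p.round(1),round(y,1))
E
python3 - <<'E'
from h import *
plan([(450,250,223,85,-.1),(545,-40,223,85,-.1),(525,-312,160,85,-.1)])
E
```

```text
[[-0.1,[-0.75,-0.52,0.0],[0,0,np.float64(-0.028)]],[-0.1,[-0.73,-0.55,0.0],[0,0,np.float64(-0.028)]],[-0.1,[-0.71,-0.58,0.0],[0,0,np.float64(-0.028)]],[-0.1,[-0.68,-0.62,0.0],[0,0,np.float64(-0.028)]],[-0.1,[-0.65,-0.64,0.0],[0,0,np.float64(-0.028)]],[-0.1,[-0.62,-0.67,0.0],[0,0,np.float64(-0.028)]],[-0.1,[-0.59,-0.7,0.0],[0,0,np.float64(-0.028)]],[-0.1,[-0.57,-0.73,-0.01],[0,0,np.float64(-0.027)]]]
[[-0.1,[-0.34,-0.8,0.0],[0,0,np.float64(-0.0)]],[-0.1,[-0.34,-0.8,0.0],[0,0,np.float64(-0.0)]],[-0.1,[-0.34,-0.8,0.0],[0,0,np.float64(-0.0)]],[-0.1,[-0.34,-0.8,0.0],[0,0,np.float64(-0.0)]],[-0.1,[-0.35,-0.8,0.0],[0,0,np.float64(-0.0)]],[-0.1,[-0.34,-0.8,0.0],[0,0,np.float64(-0.0)]],[-0.1,[-0.35,-0.81,0.0],[0,0,np.float64(-0.0)]],[-0.1,[-0.01,-0.91,0.21],[0,0,np.float64(-0.0)]]]
[[-0.1,[-0.01,-0.91,0.21],[0,0,np.float64(-0.0)]],[-0.1,[-0.01,-0.91,0.21],[0,0,np.float64(-0.0)]],[-0.1,[-0.01,-0.91,0.21],[0,0,np.float64(-0.0)]],[-0.1,[-0.02,-0.91,0.21],[0,0,np.float64(-0.0)]],[-0.1,[-0.01,-0.9,0.21],[0,0,np.float64(-0.0)]]]
end [ 524.9 -311.9  160.2] 85.0
```

Emit:
apply_moves:
  targets:
    - [-0.1,[-0.75,-0.52,0],[0,0,-0.028]]
    - [-0.1,[-0.73,-0.55,0],[0,0,-0.028]]
    - [-0.1,[-0.71,-0.58,0],[0,0,-0.028]]
    - [-0.1,[-0.68,-0.62,0],[0,0,-0.028]]
    - [-0.1,[-0.65,-0.64,0],[0,0,-0.028]]
    - [-0.1,[-0.62,-0.67,0],[0,0,-0.028]]
    - [-0.1,[-0.59,-0.7,0],[0,0,-0.028]]
    - [-0.1,[-0.57,-0.73,0],[0,0,-0.027]]

```text
t: 2.3
ee_pos: [450.9, 248.5, 222.9]
orientation: [0.135, 3.138, 0.0]
ft_force: [0.2, 0.2, 0.3]
width: 39.6
grasp_force: 0.0
```

Emit:
apply_moves:
  targets:
    - [-0.1,[-0.34,-0.8,0],[0,0,0]]
    - [-0.1,[-0.34,-0.8,0],[0,0,0]]
    - [-0.1,[-0.34,-0.8,0],[0,0,0]]
    - [-0.1,[-0.34,-0.8,0],[0,0,0]]
    - [-0.1,[-0.35,-0.8,0],[0,0,0]]
    - [-0.1,[-0.34,-0.8,0],[0,0,0]]
    - [-0.1,[-0.35,-0.8,0],[0,0,0]]
    - [-0.1,[0,-0.9,0.2],[0,0,0]]

```text
t: 3.3
ee_pos: [543.0, -86.0, 213.4]
orientation: [0.137, 3.136, -0.001]
ft_force: [0.7, 0.1, 0.4]
width: 39.1
grasp_force: 0.0
```

Emit:
apply_moves:
  targets:
    - [-0.1,[0,-0.9,0.2],[0,0,0]]
    - [-0.1,[0,-0.9,0.2],[0,0,0]]
    - [-0.1,[0,-0.9,0.2],[0,0,0]]
    - [-0.1,[0,-0.9,0.2],[0,0,0]]
    - [-0.1,[0,-0.9,0.2],[0,0,0]]
    - [-0.1,[0,0,0],[0,0,0]]

```text
t: 4.05
ee_pos: [520.9, -311.0, 161.9]
orientation: [-0.143, -3.138, -0.0]
ft_force: [-0.4, -0.5, 0.4]
width: 39.8
grasp_force: 0.0
```

Emit:
apply_moves:
  targets:
    - [-0.1,[-0.05,0,0.66],[0,0,0]]
    - [-0.1,[0,0,0.66],[0,0,0]]
    - [-0.1,[0,0,0.64],[0,0,0]]
    - [-0.1,[0,0,0],[0,0,0]]
    - [-1,[0,0,0],[0,0,0]]
    - [-1,[0,0,0],[0,0,0]]
    - [-1,[0,0,0],[0,0,0]]
    - [-1,[0,0,0],[0,0,0]]

```text
t: 5.05
ee_pos: [525.0, -309.5, 66.0]
orientation: [0.138, 3.136, -0.002]
ft_force: [-0.8, -0.5, 6.2]
width: 11.3
grasp_force: 30.0
```

Emit:
apply_moves:
  targets:
    - [-1,[0,0.2,0],[0,0,0]]
    - [-1,[0,0.4,0],[0,0,0]]
    - [-1,[0,0.5,0],[0,0,0]]
    - [-1,[0,0.5,0],[0,0,0]]
    - [-1,[0,0.5,0],[0,0,0]]
    - [-1,[0,0.5,0],[0,0,0]]
    - [-1,[0,0.5,0],[0,0,0]]
    - [-1,[0,0.5,0],[0,0,0]]

```text
t: 6.05
ee_pos: [542.1, -129.8, 66.1]
orientation: [0.138, 3.134, -0.002]
ft_force: [3.8, -3.8, 3.2]
width: 10.7
grasp_force: 30.0
```

Emit:
apply_moves:
  targets:
    - [-1,[0,0.4,0],[0,0,0]]
    - [-1,[0,0.2,0],[0,0,0]]
    - [-1,[0,0.2,0],[0,0,0]]
    - [-1,[0,0.14,0],[0,0,0]]
    - [-1,[0,0.06,0],[0,0,0]]
    - [-1,[0,0,0],[0,0,0]]
    - [-1,[0,0,0],[0,0,0]]

```text
t: 6.92
ee_pos: [545.9, -89.4, 65.9]
orientation: [0.132, 3.134, -0.02]
ft_force: [-3.5, -60.6, 1.4]
width: 17.8
grasp_force: 30.0
```

Emit:
apply_moves:
  targets:
    - [-1,[0,-0.08,0],[0,0,0]]
    - [-1,[0,-0.04,0],[0,0,0]]
    - [-1,[0,0,0],[0,0,0]]

```text
t: 7.3
ee_pos: [545.6, -92.9, 66.0]
orientation: [0.134, 3.134, -0.014]
ft_force: [-1.5, -43.1, 3.6]
width: 11.2
grasp_force: 30.0
```

```bash
python3 - <<'E'
from h import *
for n in ("top","side"):
    im,K,V=cam(n); cv2.imwrite(f"pics/{n}1.png",im)
im=cv2.imread("pics/top1.png"); cv2.imwrite("pics/crop2.png",cv2.resize(im[130:310,300:460],None,fx=3.3,fy=3.3,interpolation=cv2.INTER_CUBIC))
E
```

```text
(no output)
```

View pics/crop2.png

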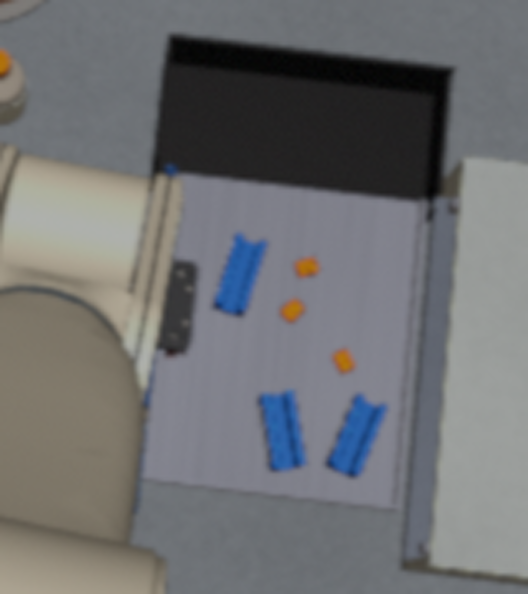

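```bash
cat >> h.py <<'E'
PO=np.array([517.7,-382.3]); _a=np.radians(-5.0); PY=np.array([np.cos(_a),np.sin(_a)]); PX=np.array([PY[1],-PY[0]])
def toP(p): d=np.asarray(p)[:2]-PO; return np.array([d@PX,d@PY])
def toW(q): return PO+q[0]*PX+q[1]*PY
E
python3 - <<'E'
from h import *
d=np.load("top.npz");K,V=d["K"],d["V"]
P=lambda u,v,z:unproj(K,V,(300+u/3.3,130+v/3.3),z)
for u,v,z in [(417,195,60),(395,505,60),(463,158,110),(432,567,110),(452,68,60),(180,172,50),(143,478,60),(165,172,79)]: print(u,v,P(u,v,z)[:2].round(1),toP(P(u,v,z)).round(1))
print(ctrl.get_obs()["ft_force"])
E
```

```text
417 195 [ 659.  -370.9] [-23.7 139.7]
395 505 [ 408.5 -351.1] [ -21.5 -111.5]
463 158 [ 676.4 -396.3] [1.000e-01 1.593e+02]
432 567 [ 359.  -368.4] [  -0.  -159.3]
452 68 [ 766.9 -400.7] [ -3.4 249.8]
180 172 [ 675.6 -179.8] [-215.5  139.6]
143 478 [ 424.6 -153.4] [-219.9 -112.7]
165 172 [ 667.2 -165.7] [-228.8  130.1]
[ -0.78284606 -43.48980097   2.80029751]
```

Emit:
apply_moves:
  targets:
    - [-1,[0,-0.2,0],[0,0,0]]
    - [-0.1,[0,0,0],[0,0,0]]
    - [-0.1,[0,0,0],[0,0,0]]
    - [-0.1,[0,0,0],[0,0,0]]
    - [-0.1,[0,0,-0.5],[0,0,0]]
    - [-0.1,[0,0,-0.9],[0,0,0]]
    - [-0.1,[0,0,-0.9],[0,0,0]]
    - [-0.1,[0,0.5,-0.4],[0,0,0]]

```text
t: 8.4
ee_pos: [545.9, -71.0, 202.1]
orientation: [0.139, 3.136, -0.001]
ft_force: [0.1, 0.1, -0.2]
width: 39.3
grasp_force: 0.0
```

Emit:
apply_moves:
  targets:
    - [0,[0.2,1,0],[0,0,0]]
    - [0,[0.2,1,0],[0,0,0]]
    - [0,[0.2,1,0],[0,0,0]]
    - [0,[0.2,1,0],[0,0,0]]
    - [0,[0.2,0.5,0],[0,0,0]]

```text
t: 9.02
ee_pos: [514.0, 160.4, 199.4]
orientation: [-0.133, -3.138, -0.0]
ft_force: [-0.5, -0.5, 0.7]
width: 44.0
grasp_force: 0.0
```

```bash
cat > see.py <<'E'
from h import *
import sys
tag=sys.argv[1]
def blobs(n,tag):
    im,K,V=cam(n); cv2.imwrite(f"pics/{n}{tag}.png",im); hsv=cv2.cvtColor(im,cv2.COLOR_BGR2HSV)
    # tray+pan zone polygon in the image
    for name,lo,hi,z in [("blue",(100,120,60),(125,255,255),78),("orange",(5,150,120),(22,255,255),60)]:
        m=cv2.inRange(hsv,lo,hi)
        k,lab,st,ce=cv2.connectedComponentsWithStats(m)
        for i in range(1,k):
            if st[i,4]<8: continue
            w=unproj(K,V,ce[i],z); q=toP(w)
            if not(-235<q[0]<0 and -130<q[1]<270): continue
            pts=np.argwhere(lab==i)[:,::-1].astype(float)
            W=np.array([unproj(K,V,p,z)[:2] for p in pts]); r=cv2.minAreaRect(W.astype(np.float32))
            c=W-W.mean(0); e,v=np.linalg.eigh(c.T@c); ang=np.degrees(np.arctan2(*v[::-1,1]))%180
            print(n,name,"px",ce[i].round(1),"area",st[i,4],"W",w[:2].round(),"rectC",np.round(r[0]),"size",np.round(sorted(r[1])),"long-axis deg",ang.round(),"P",q.round())
for n in sys.argv[2:]: blobs(n,tag)
o=ctrl.get_obs();print(o["t"],o["ee_pos"].round(1),o["ft_force"].round(1))
E
python3 see.py 2 top side
python3 - <<'E'
import cv2,numpy as np
a=cv2.resize(cv2.imread("pics/top2.png")[130:310,300:450],None,fx=2.6,fy=2.6,interpolation=cv2.INTER_CUBIC)
b=cv2.resize(cv2.imread("pics/side2.png")[150:270,250:420],None,fx=2.3,fy=3.9*2.3/3.9,interpolation=cv2.INTER_CUBIC)
c=np.zeros((max(len(a),len(b)),a.shape[1]+b.shape[1],3),np.uint8);c[:len(a),:a.shape[1]]=a;c[:len(b),a.shape[1]:]=b
cv2.imwrite("pics/crop3.png",c)
E
```

```text
top blue px [347.2 231. ] area 249 W [ 537. -160.] rectC [ 535. -160.] size [  8. 278.] long-axis deg 175.0 P [-223.   -0.]
top blue px [373.9 213.4] area 209 W [ 585. -229.] rectC [ 586. -230.] size [24. 62.] long-axis deg 163.0 P [-158.   54.]
top blue px [387.1 260.3] area 224 W [ 463. -264.] rectC [ 463. -265.] size [25. 58.] long-axis deg 9.0 P [-113.  -65.]
top blue px [409.5 262.2] area 222 W [ 460. -322.] rectC [ 460. -322.] size [26. 59.] long-axis deg 157.0 P [-55. -63.]
top orange px [394.3 210.8] area 23 W [ 598. -285.] rectC [ 597. -286.] size [11. 13.] long-axis deg 113.0 P [-104.   71.]
top orange px [389.8 224. ] area 20 W [ 562. -273.] rectC [ 562. -274.] size [11. 11.] long-axis deg 139.0 P [-112.   34.]
top orange px [405.5 239.1] area 21 W [ 522. -315.] rectC [ 523. -315.] size [ 9. 13.] long-axis deg 34.0 P [-68.  -1.]
side blue px [364.9 241.7] area 92 W [ 448. -152.] rectC [ 447. -152.] size [10. 98.] long-axis deg 175.0 P [-223.  -90.]
9.125 [513.6 160.3 199.3] [ 0.4  0.  -0.5]
```

View pics/crop3.png

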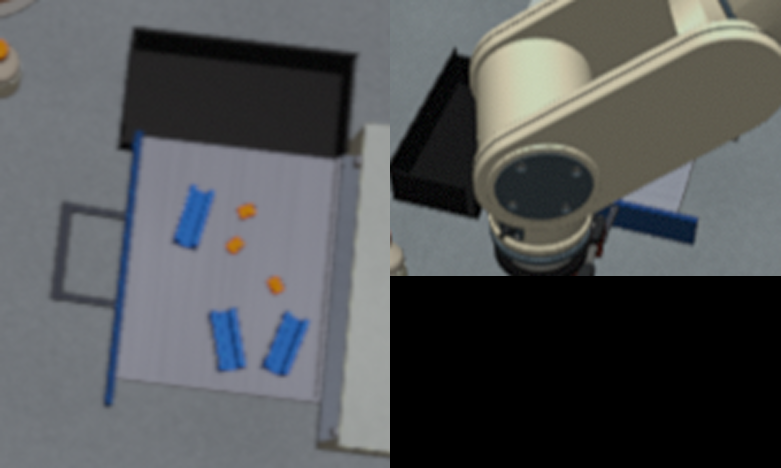

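Three clips, crop px (194,216), (227,340), (286,343), and three orange scraps, at (246,210), (235,245), (276,285). All lie on the tray, and the tray is at its stop. I'm picking the first clip.

```bash
python3 - <<'E'
from h import *
plan([(587,-229,135,73,-.1),(587,-229,58,73,-.1,40)])
print("to tote"); plan([(587,-229,140,73,-1,45),(600,137,140,85,-1),(600,137,35,85,-1,40)],start=(587,-229,58,73))
print("B"); plan([(600,137,140,85,-.1),(464,-264,135,99,-.1),(464,-264,58,99,-.1,40)],start=(600,137,35,85))
E
```

```text
[[-0.1,[-0.23,-0.85,0.14],[0,0,np.float64(0.015)]],[-0.1,[-0.26,-0.84,0.14],[0,0,np.float64(0.015)]],[-0.1,[-0.27,-0.84,0.14],[0,0,np.float64(0.015)]],[-0.1,[-0.29,-0.83,0.14],[0,0,np.float64(0.015)]],[-0.1,[-0.32,-0.82,0.15],[0,0,np.float64(0.015)]],[-0.1,[-0.33,-0.81,0.14],[0,0,np.float64(0.015)]],[-0.1,[-0.35,-0.81,0.15],[0,0,np.float64(0.015)]],[-0.1,[-0.37,-0.8,0.14],[0,0,np.float64(0.015)]]]
[[-0.1,[-0.4,-0.79,0.15],[0,0,np.float64(0.016)]],[-0.1,[0.0,0.0,0.77],[0,0,np.float64(-0.0)]],[-0.1,[0.0,0.0,0.77],[0,0,np.float64(-0.0)]]]
end [ 587.1 -229.1   57.8] 73.0
to tote
[[-1,[0.0,0.0,-0.82],[0,0,-0.0]],[-1,[0.0,0.0,-0.82],[0,0,-0.0]],[-1,[0.24,0.88,0.0],[0,0,-0.017]],[-1,[0.21,0.89,0.0],[0,0,-0.017]],[-1,[0.19,0.9,0.0],[0,0,-0.017]],[-1,[0.16,0.9,0.0],[0,0,-0.016]],[-1,[0.14,0.9,0.0],[0,0,-0.017]],[-1,[0.12,0.91,0.0],[0,0,-0.016]]]
[[-1,[0.1,0.91,0.0],[0,0,-0.017]],[-1,[0.07,0.92,0.0],[0,0,-0.016]],[-1,[0.0,0.0,0.7],[0,0,-0.0]],[-1,[0.0,0.0,0.7],[0,0,-0.0]],[-1,[0.0,0.0,0.7],[0,0,-0.0]]]
end [599.9 137.1  35. ] 85.0
B
[[-0.1,[0.0,0.0,-0.7],[0,0,-0.0]],[-0.1,[0.0,0.0,-0.7],[0,0,-0.0]],[-0.1,[0.0,0.0,-0.7],[0,0,-0.0]],[-0.1,[0.22,-0.91,0.01],[0,0,-0.017]],[-0.1,[0.25,-0.91,0.01],[0,0,-0.017]],[-0.1,[0.27,-0.9,0.01],[0,0,-0.017]],[-0.1,[0.3,-0.89,0.01],[0,0,-0.017]],[-0.1,[0.32,-0.89,0.01],[0,0,-0.018]]]
[[-0.1,[0.34,-0.88,0.01],[0,0,-0.017]],[-0.1,[0.37,-0.86,0.01],[0,0,-0.018]],[-0.1,[0.39,-0.86,0.02],[0,0,-0.017]],[-0.1,[0.42,-0.84,0.01],[0,0,-0.018]],[-0.1,[0.0,0.0,0.77],[0,0,0.0]],[-0.1,[0.0,0.0,0.77],[0,0,0.0]]]
end [ 463.9 -263.9   58. ] 99.0
```

Emit:
apply_moves:
  targets:
    - [-0.1,[-0.23,-0.85,0.14],[0,0,0.015]]
    - [-0.1,[-0.26,-0.84,0.14],[0,0,0.015]]
    - [-0.1,[-0.27,-0.84,0.14],[0,0,0.015]]
    - [-0.1,[-0.29,-0.83,0.14],[0,0,0.015]]
    - [-0.1,[-0.32,-0.82,0.15],[0,0,0.015]]
    - [-0.1,[-0.33,-0.81,0.14],[0,0,0.015]]
    - [-0.1,[-0.35,-0.81,0.15],[0,0,0.015]]
    - [-0.1,[-0.37,-0.8,0.14],[0,0,0.015]]

```text
t: 10.12
ee_pos: [577.9, -190.6, 142.2]
orientation: [-0.434, -3.111, 0.0]
ft_force: [0.7, -0.4, -0.9]
width: 39.2
grasp_force: 0.0
```

Emit:
apply_moves:
  targets:
    - [-0.1,[-0.4,-0.79,0.15],[0,0,0.016]]
    - [-0.1,[0,0,0],[0,0,0]]

```text
t: 10.38
ee_pos: [586.2, -235.1, 134.2]
orientation: [-0.477, -3.104, 0.0]
ft_force: [-0.6, 0.8, -1.0]
width: 39.3
grasp_force: 0.0
```

Emit:
apply_moves:
  targets:
    - [-0.1,[0,0,0.77],[0,0,0]]
    - [-0.1,[0,0,0.77],[0,0,0]]
    - [-0.1,[0,0,0],[0,0,0]]
    - [-1,[0,0,0],[0,0,0]]
    - [-1,[0,0,0],[0,0,0]]
    - [-1,[0,0,0],[0,0,0]]

```text
t: 11.12
ee_pos: [588.0, -232.1, 60.0]
orientation: [0.471, 3.103, -0.001]
ft_force: [-0.1, 1.8, 6.7]
width: 25.7
grasp_force: 30.0
```

Emit:
apply_moves:
  targets:
    - [-1,[0,0,-0.82],[0,0,0]]
    - [-1,[0,0,-0.82],[0,0,0]]
    - [-1,[0.24,0.88,0],[0,0,-0.017]]
    - [-1,[0.21,0.89,0],[0,0,-0.017]]
    - [-1,[0.19,0.9,0],[0,0,-0.017]]
    - [-1,[0.16,0.9,0],[0,0,-0.016]]
    - [-1,[0.14,0.9,0],[0,0,-0.017]]
    - [-1,[0.12,0.91,0],[0,0,-0.016]]

```text
t: 12.12
ee_pos: [598.1, 43.8, 141.0]
orientation: [0.225, 3.132, 0.0]
ft_force: [0.6, -0.2, -0.0]
width: 26.0
grasp_force: 30.0
```

Emit:
apply_moves:
  targets:
    - [-1,[0.1,0.91,0],[0,0,-0.017]]
    - [-1,[0.07,0.92,0],[0,0,-0.016]]
    - [-1,[0,0,0],[0,0,0]]

```text
t: 12.5
ee_pos: [601.6, 137.1, 140.9]
orientation: [0.139, 3.137, 0.001]
ft_force: [-0.2, -0.4, -0.9]
width: 25.7
grasp_force: 30.0
```

Emit:
apply_moves:
  targets:
    - [-1,[0,0,0.7],[0,0,0]]
    - [-1,[0,0,0.7],[0,0,0]]
    - [-1,[0,0,0.7],[0,0,0]]
    - [-0.1,[0,0,0],[0,0,0]]
    - [-0.1,[0,0,0],[0,0,0]]
    - [-0.1,[0,0,-0.7],[0,0,0]]
    - [-0.1,[0,0,-0.7],[0,0,0]]
    - [-0.1,[0,0,-0.7],[0,0,0]]

```text
t: 13.5
ee_pos: [602.4, 134.1, 143.6]
orientation: [0.145, 3.135, 0.001]
ft_force: [0.5, -0.6, 0.4]
width: 39.1
grasp_force: 0.0
```

```bash
python3 see.py 3 top; python3 - <<'E'
from h import *
plan([(464,-264,135,99,-.1)])
E
```

```text
top blue px [347.2 231. ] area 249 W [ 537. -160.] rectC [ 535. -160.] size [  8. 278.] long-axis deg 175.0 P [-223.   -0.]
top blue px [387.1 260.3] area 225 W [ 463. -264.] rectC [ 463. -265.] size [25. 58.] long-axis deg 9.0 P [-113.  -65.]
top blue px [409.5 262.3] area 224 W [ 460. -322.] rectC [ 460. -322.] size [26. 59.] long-axis deg 156.0 P [-55. -63.]
top orange px [394.3 210.8] area 23 W [ 598. -285.] rectC [ 597. -286.] size [11. 13.] long-axis deg 113.0 P [-104.   71.]
top orange px [389.8 224. ] area 20 W [ 562. -273.] rectC [ 562. -274.] size [11. 11.] long-axis deg 139.0 P [-112.   34.]
top orange px [405.5 239.3] area 22 W [ 522. -315.] rectC [ 522. -315.] size [10. 14.] long-axis deg 25.0 P [-68.  -2.]
13.55 [605.  134.7 148.4] [1.4 0.7 3.7]
[[-0.1,[0.23,-0.91,0.03],[0,0,np.float64(-0.018)]],[-0.1,[0.26,-0.9,0.03],[0,0,np.float64(-0.018)]],[-0.1,[0.28,-0.9,0.03],[0,0,np.float64(-0.018)]],[-0.1,[0.31,-0.89,0.03],[0,0,np.float64(-0.017)]],[-0.1,[0.33,-0.88,0.03],[0,0,np.float64(-0.018)]],[-0.1,[0.35,-0.87,0.03],[0,0,np.float64(-0.017)]],[-0.1,[0.38,-0.86,0.03],[0,0,np.float64(-0.018)]],[-0.1,[0.4,-0.85,0.03],[0,0,np.float64(-0.017)]]]
[[-0.1,[0.43,-0.84,0.03],[0,0,np.float64(-0.018)]]]
end [ 463.8 -264.1  134.9] 99.0
```

Emit:
apply_moves:
  targets:
    - [-0.1,[0.22,-0.91,0.01],[0,0,-0.017]]
    - [-0.1,[0.25,-0.91,0.01],[0,0,-0.017]]
    - [-0.1,[0.27,-0.9,0.01],[0,0,-0.017]]
    - [-0.1,[0.3,-0.89,0.01],[0,0,-0.017]]
    - [-0.1,[0.32,-0.89,0.01],[0,0,-0.018]]
    - [-0.1,[0.34,-0.88,0.01],[0,0,-0.017]]
    - [-0.1,[0.37,-0.86,0.01],[0,0,-0.018]]
    - [-0.1,[0.39,-0.86,0.02],[0,0,-0.017]]

```text
t: 14.55
ee_pos: [479.3, -223.8, 137.7]
orientation: [-0.197, 3.132, -0.003]
ft_force: [0.6, -0.4, 0.1]
width: 39.6
grasp_force: 0.0
```

Emit:
apply_moves:
  targets:
    - [-0.1,[0.42,-0.84,0.01],[0,0,-0.018]]
    - [-0.1,[0,0,0],[0,0,0]]
    - [-0.1,[0,0,0],[0,0,0]]

```text
t: 14.92
ee_pos: [463.8, -266.1, 136.3]
orientation: [-0.238, 3.131, -0.001]
ft_force: [0.3, 0.4, 0.5]
width: 39.7
grasp_force: 0.0
```

Emit:
apply_moves:
  targets:
    - [-0.1,[0,0,0.77],[0,0,0]]
    - [-0.1,[0,0,0.77],[0,0,0]]
    - [-0.1,[0,0,0],[0,0,0]]
    - [-1,[0,0,0],[0,0,0]]
    - [-1,[0,0,0],[0,0,0]]
    - [-1,[0,0,0],[0,0,0]]

```text
t: 15.68
ee_pos: [464.5, -266.3, 59.8]
orientation: [-0.24, 3.13, -0.002]
ft_force: [1.2, 2.8, 8.1]
width: 25.7
grasp_force: 30.0
```

```bash
python3 - <<'E'
from h import *
plan([(464,-264,140,99,-1,45),(530,137,140,85,-1),(530,137,35,85,-1,40)],start=(464,-264,58,99))
print("C"); plan([(460,-322,138,66,-.22)],start=(530,137,140,85))
print("Cback");plan([(460,-322,140,66,-1,45),(460,130,140,85,-1),(460,130,35,85,-1,40)],start=(460,-322,61,66))
E
```

```text
[[-1,[0.0,0.0,-0.82],[0,0,-0.0]],[-1,[0.0,0.0,-0.82],[0,0,-0.0]],[-1,[-0.28,0.86,0.0],[0,0,0.017]],[-1,[-0.26,0.86,0.0],[0,0,0.017]],[-1,[-0.24,0.87,0.0],[0,0,0.017]],[-1,[-0.22,0.88,0.0],[0,0,0.017]],[-1,[-0.19,0.88,0.0],[0,0,0.018]],[-1,[-0.17,0.89,0.0],[0,0,0.017]]]
[[-1,[-0.14,0.89,0.0],[0,0,0.018]],[-1,[-0.12,0.9,0.0],[0,0,0.017]],[-1,[-0.09,0.9,0.0],[0,0,0.018]],[-1,[0.0,0.0,0.7],[0,0,-0.0]],[-1,[0.0,0.0,0.7],[0,0,-0.0]],[-1,[0.0,0.0,0.7],[0,0,-0.0]]]
end [530.1 137.2  35. ] 85.0
C
[[-0.22,[0.06,-0.93,0.0],[0,0,0.021]],[-0.22,[0.03,-0.93,0.0],[0,0,0.021]],[-0.22,[0.0,-0.93,0.0],[0,0,0.021]],[-0.22,[-0.03,-0.93,0.01],[0,0,0.021]],[-0.22,[-0.06,-0.93,0.0],[0,0,0.021]],[-0.22,[-0.1,-0.92,0.01],[0,0,0.021]],[-0.22,[-0.12,-0.92,0.0],[0,0,0.021]],[-0.22,[-0.16,-0.91,0.01],[0,0,0.021]]]
[[-0.22,[-0.18,-0.91,0.0],[0,0,0.022]],[-0.22,[-0.22,-0.9,0.01],[0,0,0.021]]]
end [ 460.1 -322.   138. ] 66.0
Cback
[[-1,[0.0,0.0,-0.79],[0,0,-0.0]],[-1,[0.0,0.0,-0.79],[0,0,-0.0]],[-1,[0.37,0.83,0.0],[0,0,-0.021]],[-1,[0.34,0.84,0.0],[0,0,-0.021]],[-1,[0.31,0.85,0.0],[0,0,-0.021]],[-1,[0.28,0.86,0.0],[0,0,-0.021]],[-1,[0.26,0.87,0.0],[0,0,-0.021]],[-1,[0.23,0.87,0.0],[0,0,-0.021]]]
[[-1,[0.2,0.88,0.0],[0,0,-0.021]],[-1,[0.17,0.89,0.0],[0,0,-0.021]],[-1,[0.14,0.89,0.0],[0,0,-0.022]],[-1,[0.11,0.89,0.0],[0,0,-0.021]],[-1,[0.0,0.0,0.7],[0,0,-0.0]],[-1,[0.0,0.0,0.7],[0,0,-0.0]],[-1,[0.0,0.0,0.7],[0,0,-0.0]]]
end [459.7 129.9  35. ] 85.0
```

Emit:
apply_moves:
  targets:
    - [-1,[0,0,-0.82],[0,0,0]]
    - [-1,[0,0,-0.82],[0,0,0]]
    - [-1,[-0.28,0.86,0],[0,0,0.017]]
    - [-1,[-0.26,0.86,0],[0,0,0.017]]
    - [-1,[-0.24,0.87,0],[0,0,0.017]]
    - [-1,[-0.22,0.88,0],[0,0,0.017]]
    - [-1,[-0.19,0.88,0],[0,0,0.018]]
    - [-1,[-0.17,0.89,0],[0,0,0.017]]

```text
t: 16.68
ee_pos: [509.1, 2.4, 141.0]
orientation: [0.016, 3.14, -0.0]
ft_force: [0.7, -0.4, -0.4]
width: 25.9
grasp_force: 30.0
```

Emit:
apply_moves:
  targets:
    - [-1,[-0.14,0.89,0],[0,0,0.018]]
    - [-1,[-0.12,0.9,0],[0,0,0.017]]
    - [-1,[-0.09,0.9,0],[0,0,0.018]]
    - [-1,[0,0,0],[0,0,0]]

```text
t: 17.18
ee_pos: [531.8, 137.3, 140.9]
orientation: [0.139, 3.137, 0.001]
ft_force: [-0.4, -0.8, 0.3]
width: 25.7
grasp_force: 30.0
```

```bash
python3 see.py 4 top
```

```text
top blue px [347.2 231. ] area 245 W [ 537. -161.] rectC [ 535. -160.] size [  8. 278.] long-axis deg 175.0 P [-223.   -0.]
top blue px [409.5 262.2] area 223 W [ 460. -322.] rectC [ 460. -322.] size [25. 61.] long-axis deg 157.0 P [-55. -63.]
top orange px [394.3 210.8] area 23 W [ 598. -285.] rectC [ 597. -286.] size [11. 13.] long-axis deg 113.0 P [-104.   71.]
top orange px [389.8 224. ] area 20 W [ 562. -273.] rectC [ 562. -274.] size [11. 11.] long-axis deg 139.0 P [-112.   34.]
top orange px [405.5 239.1] area 21 W [ 522. -315.] rectC [ 523. -315.] size [ 9. 13.] long-axis deg 34.0 P [-68.  -1.]
17.225 [531.2 135.8 140.7] [-0.9 -0.3 -0.1]
```

Emit:
apply_moves:
  targets:
    - [-1,[0,0,0.7],[0,0,0]]
    - [-1,[0,0,0.7],[0,0,0]]
    - [-1,[0,0,0.7],[0,0,0]]
    - [-0.22,[0,0,0],[0,0,0]]
    - [-0.22,[0,0,0],[0,0,0]]
    - [-0.22,[0,0,-0.7],[0,0,0]]
    - [-0.22,[0,0,-0.7],[0,0,0]]
    - [-0.22,[0,0,-0.7],[0,0,0]]

```text
t: 18.23
ee_pos: [531.9, 134.7, 143.4]
orientation: [0.145, 3.135, 0.001]
ft_force: [0.8, 0.5, -0.7]
width: 34.2
grasp_force: 0.0
```

Emit:
apply_moves:
  targets:
    - [-0.22,[0.06,-0.93,0],[0,0,0.021]]
    - [-0.22,[0.03,-0.93,0],[0,0,0.021]]
    - [-0.22,[0,-0.93,0],[0,0,0.021]]
    - [-0.22,[-0.03,-0.93,0.01],[0,0,0.021]]
    - [-0.22,[-0.06,-0.93,0],[0,0,0.021]]
    - [-0.22,[-0.1,-0.92,0.01],[0,0,0.021]]
    - [-0.22,[-0.12,-0.92,0],[0,0,0.021]]
    - [-0.22,[-0.16,-0.91,0.01],[0,0,0.021]]

```text
t: 19.23
ee_pos: [473.6, -234.4, 141.0]
orientation: [0.558, 3.088, -0.002]
ft_force: [-0.2, 0.1, 1.2]
width: 34.1
grasp_force: 0.0
```

Emit:
apply_moves:
  targets:
    - [-0.22,[-0.18,-0.91,0],[0,0,0.022]]
    - [-0.22,[-0.22,-0.9,0.01],[0,0,0.021]]
    - [-0.22,[0,0,0],[0,0,0]]
    - [-0.22,[0,0,0],[0,0,0]]

```text
t: 19.73
ee_pos: [458.9, -323.6, 139.3]
orientation: [0.661, 3.07, -0.0]
ft_force: [0.3, 0.2, 0.3]
width: 34.2
grasp_force: 0.0
```

Emit:
apply_moves:
  targets:
    - [-0.22,[0,0,0.75],[0,0,0]]
    - [-0.22,[0,0,0.75],[0,0,0]]
    - [-0.22,[0,0,0],[0,0,0]]
    - [-1,[0,0,0],[0,0,0]]
    - [-1,[0,0,0],[0,0,0]]
    - [-1,[0,0,0],[0,0,0]]

```text
t: 20.48
ee_pos: [459.7, -324.1, 64.5]
orientation: [0.66, 3.069, -0.001]
ft_force: [-0.2, 1.7, 6.2]
width: 25.8
grasp_force: 29.8
```

Emit:
apply_moves:
  targets:
    - [-1,[0,0,-0.79],[0,0,0]]
    - [-1,[0,0,-0.79],[0,0,0]]
    - [-1,[0.37,0.83,0],[0,0,-0.021]]
    - [-1,[0.34,0.84,0],[0,0,-0.021]]
    - [-1,[0.31,0.85,0],[0,0,-0.021]]
    - [-1,[0.28,0.86,0],[0,0,-0.021]]
    - [-1,[0.26,0.87,0],[0,0,-0.021]]
    - [-1,[0.23,0.87,0],[0,0,-0.021]]

```text
t: 21.48
ee_pos: [460.5, -50.9, 142.9]
orientation: [0.353, 3.12, -0.0]
ft_force: [-0.5, 0.7, -0.4]
width: 26.0
grasp_force: 29.8
```

Emit:
apply_moves:
  targets:
    - [-1,[0.2,0.88,0],[0,0,-0.021]]
    - [-1,[0.17,0.89,0],[0,0,-0.021]]
    - [-1,[0.14,0.89,0],[0,0,-0.022]]
    - [-1,[0.11,0.89,0],[0,0,-0.021]]
    - [-1,[0,0,0],[0,0,0]]

```text
t: 22.1
ee_pos: [461.2, 130.5, 142.8]
orientation: [0.139, 3.137, 0.001]
ft_force: [-0.2, -0.2, 0.2]
width: 26.1
grasp_force: 29.8
```

Emit:
apply_moves:
  targets:
    - [-1,[0,0,0.7],[0,0,0]]
    - [-1,[0,0,0.7],[0,0,0]]
    - [-1,[0,0,0.7],[0,0,0]]
    - [-0.1,[0,0,0],[0,0,0]]
    - [-0.1,[0,0,0],[0,0,0]]
    - [-0.1,[0,0,-0.9],[0,0,0]]
    - [-0.1,[0,0,-0.9],[0,0,0]]
    - [-0.1,[0,0,-0.9],[0,0,0]]

```text
t: 23.1
ee_pos: [461.3, 128.0, 175.5]
orientation: [0.145, 3.135, 0.001]
ft_force: [0.0, -0.6, 0.1]
width: 39.6
grasp_force: 0.0
```

Emit:
apply_moves:
  targets:
    - [-0.1,[0.9,-0.5,-0.5],[0,0,0]]
    - [-0.1,[0.5,-0.9,0],[0,0,0]]
    - [-0.1,[0,-0.9,0],[0,0,0]]
    - [-0.1,[0,-0.9,0],[0,0,0]]
    - [-0.1,[0,0,0],[0,0,0]]

```text
t: 23.72
ee_pos: [376.6, -27.0, 199.0]
orientation: [0.152, 3.134, -0.001]
ft_force: [-0.2, 0.6, -0.1]
width: 39.5
grasp_force: 0.0
```

```bash
python3 see.py 5 top side; python3 -c "
import cv2
im=cv2.imread('pics/top5.png');cv2.imwrite('pics/crop5.png',cv2.resize(im[130:330,110:450],None,fx=2.3,fy=2.3,interpolation=cv2.INTER_CUBIC))"
```

```text
top blue px [347.2 231. ] area 249 W [ 537. -160.] rectC [ 535. -160.] size [  8. 278.] long-axis deg 175.0 P [-223.   -0.]
top orange px [394.4 210.9] area 22 W [ 597. -285.] rectC [ 597. -286.] size [10. 14.] long-axis deg 115.0 P [-103.   71.]
top orange px [389.8 224. ] area 20 W [ 562. -273.] rectC [ 562. -274.] size [11. 11.] long-axis deg 139.0 P [-112.   34.]
top orange px [405.5 239.1] area 21 W [ 522. -315.] rectC [ 523. -315.] size [ 9. 13.] long-axis deg 34.0 P [-68.  -1.]
side blue px [330.1 233.8] area 230 W [ 547. -162.] rectC [ 550. -162.] size [ 11. 246.] long-axis deg 174.0 P [-222.   10.]
side orange px [347.9 202.4] area 15 W [ 522. -313.] rectC [ 522. -314.] size [12. 13.] long-axis deg 75.0 P [-69.  -2.]
side orange px [321.4 205.6] area 15 W [ 597. -284.] rectC [ 597. -284.] size [ 9. 13.] long-axis deg 112.0 P [-105.   71.]
side orange px [332.1 210. ] area 16 W [ 562. -272.] rectC [ 563. -272.] size [10. 17.] long-axis deg 120.0 P [-114.   35.]
23.825 [376.8 -25.  198.4] [ 0.3 -0.3 -0.9]
```

View pics/crop5.png

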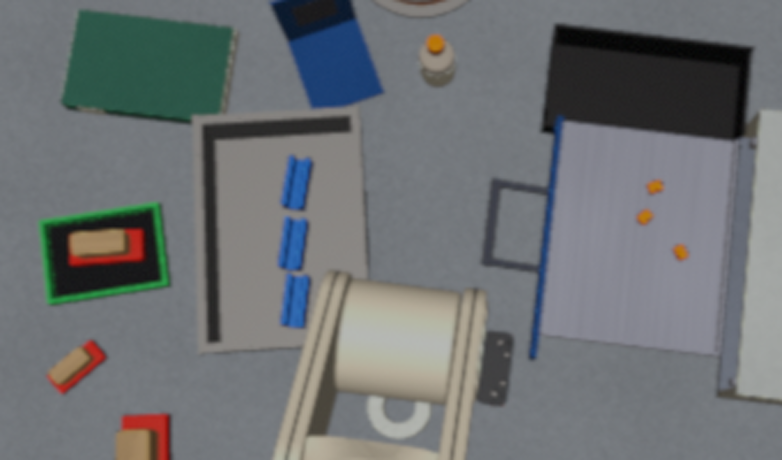

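The tote holds three clips, crop px (296,183), (293,244), (296,301). The tray has only three scraps left, which one wipe can cover. The scraper is at (105,244) in the caddy, and I'm fetching it now.

```bash
python3 - <<'E'
from h import *
plan([(514,347,130,4,.2)],step=45)
E
```

```text
[[0.2,[-0.23,0.85,0.15],[0,0,np.float64(0.1)]],[0.2,[-0.09,0.88,0.15],[0,0,np.float64(0.099)]],[0.2,[0.05,0.88,0.15],[0,0,np.float64(0.1)]],[0.2,[0.18,0.86,0.15],[0,0,np.float64(0.099)]],[0.2,[0.32,0.82,0.15],[0,0,np.float64(0.1)]],[0.2,[0.44,0.76,0.15],[0,0,np.float64(0.099)]],[0.2,[0.55,0.69,0.16],[0,0,np.float64(0.1)]],[0.2,[0.66,0.59,0.15],[0,0,np.float64(0.099)]]]
[[0.2,[0.74,0.48,0.16],[0,0,np.float64(0.1)]]]
end [513.9 347.2 129.9] 4.0
```

Emit:
apply_moves:
  targets:
    - [0.2,[-0.23,0.85,0.15],[0,0,0.1]]
    - [0.2,[-0.09,0.88,0.15],[0,0,0.1]]
    - [0.2,[0.05,0.88,0.15],[0,0,0.1]]
    - [0.2,[0.18,0.86,0.15],[0,0,0.1]]
    - [0.2,[0.32,0.82,0.15],[0,0,0.1]]
    - [0.2,[0.44,0.76,0.15],[0,0,0.1]]
    - [0.2,[0.55,0.69,0.16],[0,0,0.1]]
    - [0.2,[0.66,0.59,0.15],[0,0,0.1]]

```text
t: 24.82
ee_pos: [498.1, 309.3, 137.0]
orientation: [1.965, 2.451, 0.001]
ft_force: [0.3, -0.2, 0.2]
width: 52.7
grasp_force: 0.0
```

Emit:
apply_moves:
  targets:
    - [0.2,[0.74,0.48,0.16],[0,0,0.1]]
    - [0.2,[0,0,0],[0,0,0]]
    - [0.2,[0,0,0],[0,0,0]]

```text
t: 25.2
ee_pos: [512.5, 347.8, 128.7]
orientation: [-2.144, -2.296, 0.002]
ft_force: [-1.6, 0.0, -1.0]
width: 52.6
grasp_force: 0.0
```

```bash
python3 - <<'E'
from h import *
o=ctrl.get_obs();print(yaw_of(R.from_rotvec(o["orientation"]).as_matrix()),o["qpos"])
plan([(514,347,130,4,.2)])
E
```

```text
3.914800050358503 [ 5.77145233e-01  5.31076137e-01  1.70292667e+00 -1.52077044e-04
  9.08585171e-01  5.08912410e-01]
[[0.2,[-0.02,0.03,-0.03],[0,0,np.float64(-0.001)]]]
end [514.1 346.9 130.2] 4.0
```

Emit:
apply_moves:
  targets:
    - [0.2,[0,0.02,0.9],[0,0,0]]
    - [0.2,[0,0,0.9],[0,0,0]]
    - [0.2,[0,0,0.2],[0,0,0]]
    - [0.2,[0,0,0],[0,0,0]]
    - [-1,[0,0,0],[0,0,0]]
    - [-1,[0,0,0],[0,0,0]]
    - [-1,[0,0,0],[0,0,0]]
    - [-1,[0,0,0],[0,0,0]]

```text
t: 26.2
ee_pos: [515.3, 347.8, 29.7]
orientation: [2.148, 2.292, 0.002]
ft_force: [-0.6, -0.2, 6.5]
width: 26.3
grasp_force: 29.5
```

```bash
python3 - <<'E'
from h import *
w=toW((-90,-65)); print(w, toW((-90,135)))
plan([(515,348,160,4,-1,45),(w[0],w[1],160,-5,-1,47),(w[0],w[1],90,-5,-1,35)],start=(515,348,30,4))
E
```

```text
[ 460.79136147 -286.97735389] [ 660.03030109 -304.40850244]
[[-1,[0.0,0.0,-0.87],[0,0,-0.0]],[-1,[0.0,0.0,-0.86],[0,0,-0.0]],[-1,[0.0,0.0,-0.87],[0,0,-0.0]],[-1,[-0.9,-0.14,0.0],[0,0,0.007]],[-1,[-0.9,-0.13,0.0],[0,0,0.007]],[-1,[-0.9,-0.12,0.0],[0,0,0.007]],[-1,[-0.9,-0.11,0.0],[0,0,0.007]],[-1,[-0.91,-0.1,0.0],[0,0,0.007]]]
[[-1,[-0.91,-0.09,0.0],[0,0,0.007]],[-1,[-0.91,-0.08,0.0],[0,0,0.007]],[-1,[-0.91,-0.07,0.0],[0,0,0.007]],[-1,[-0.91,-0.06,0.0],[0,0,0.007]],[-1,[-0.91,-0.05,0.0],[0,0,0.007]],[-1,[-0.91,-0.04,0.0],[0,0,0.008]],[-1,[-0.91,-0.03,0.0],[0,0,0.007]],[-1,[-0.9,-0.02,0.0],[0,0,0.008]]]
[[-1,[-0.91,-0.02,0.0],[0,0,0.007]],[-1,[0.0,0.0,0.47],[0,0,0.0]],[-1,[0.0,0.0,0.46],[0,0,0.0]],[-1,[0.0,0.0,0.47],[0,0,0.0]]]
end [ 460.6 -287.    90. ] -5.0
```

Emit:
apply_moves:
  targets:
    - [-1,[0,0,-0.87],[0,0,0]]
    - [-1,[0,0,-0.86],[0,0,0]]
    - [-1,[0,0,-0.87],[0,0,0]]
    - [-1,[-0.9,-0.14,0],[0,0,0.007]]
    - [-1,[-0.9,-0.13,0],[0,0,0.007]]
    - [-1,[-0.9,-0.12,0],[0,0,0.007]]
    - [-1,[-0.9,-0.11,0],[0,0,0.007]]
    - [-1,[-0.91,-0.1,0],[0,0,0.007]]

```text
t: 27.2
ee_pos: [493.9, 119.5, 158.7]
orientation: [-2.21, -2.232, 0.0]
ft_force: [0.5, 0.2, -1.2]
width: 26.0
grasp_force: 29.5
```

Emit:
apply_moves:
  targets:
    - [-1,[-0.91,-0.09,0],[0,0,0.007]]
    - [-1,[-0.91,-0.08,0],[0,0,0.007]]
    - [-1,[-0.91,-0.07,0],[0,0,0.007]]
    - [-1,[-0.91,-0.06,0],[0,0,0.007]]
    - [-1,[-0.91,-0.05,0],[0,0,0.007]]
    - [-1,[-0.91,-0.04,0],[0,0,0.008]]
    - [-1,[-0.91,-0.03,0],[0,0,0.007]]
    - [-1,[-0.9,-0.02,0],[0,0,0.008]]

```text
t: 28.2
ee_pos: [461.4, -243.4, 158.7]
orientation: [-2.31, -2.129, -0.0]
ft_force: [2.4, -0.6, -1.9]
width: 25.5
grasp_force: 29.5
```

Emit:
apply_moves:
  targets:
    - [-1,[-0.91,-0.02,0],[0,0,0.007]]
    - [-1,[0,0,0],[0,0,0]]
    - [-1,[0,0,0],[0,0,0]]

```text
t: 28.58
ee_pos: [456.7, -286.7, 158.4]
orientation: [-2.321, -2.115, 0.0]
ft_force: [0.2, 0.7, -1.8]
width: 26.0
grasp_force: 29.5
```

```bash
python3 see.py 6 top side;  python3 - <<'E'
from h import *
import cv2,numpy as np
o=ctrl.get_obs();print(yaw_of(R.from_rotvec(o["orientation"]).as_matrix()),o["width"],o["grasp_force"])
a=cv2.resize(cv2.imread("pics/top6.png")[130:310,300:450],None,fx=2.4,fy=2.4,interpolation=cv2.INTER_CUBIC)
b=cv2.resize(cv2.imread("pics/side6.png")[120:280,250:430],None,fx=2.4,fy=2.4,interpolation=cv2.INTER_CUBIC)
c=np.zeros((len(a),a.shape[1]+b.shape[1],3),np.uint8);c[:,:a.shape[1]]=a;c[:len(b),a.shape[1]:]=b
cv2.imwrite("pics/crop6.png",c)
E
```

```text
top blue px [347.2 230.9] area 248 W [ 537. -160.] rectC [ 535. -160.] size [  8. 278.] long-axis deg 175.0 P [-223.   -0.]
top orange px [394.3 210.8] area 23 W [ 598. -285.] rectC [ 597. -286.] size [11. 13.] long-axis deg 113.0 P [-104.   71.]
top orange px [389.8 224. ] area 20 W [ 562. -273.] rectC [ 562. -274.] size [11. 11.] long-axis deg 139.0 P [-112.   34.]
side blue px [335.  234.9] area 262 W [ 533. -160.] rectC [ 536. -160.] size [ 12. 277.] long-axis deg 175.0 P [-222.   -4.]
side orange px [347.9 202.4] area 15 W [ 522. -313.] rectC [ 522. -314.] size [12. 13.] long-axis deg 75.0 P [-69.  -2.]
side orange px [321.4 205.6] area 15 W [ 597. -284.] rectC [ 597. -284.] size [ 9. 13.] long-axis deg 112.0 P [-105.   71.]
side orange px [332.1 210. ] area 16 W [ 562. -272.] rectC [ 563. -272.] size [10. 17.] long-axis deg 120.0 P [-114.   35.]
28.675 [ 457.  -286.1  158.5] [-0.3 -0.1 -1. ]
-5.224000430110582 26.32616894478247 29.530465006828308
```

View pics/crop6.png

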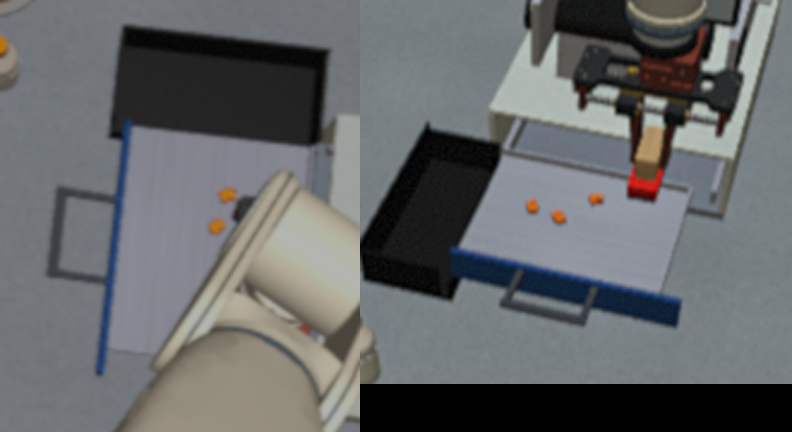

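Emit:
apply_moves:
  targets:
    - [-1,[0,0,0.7],[0,0,0]]
    - [-1,[0,0,0.7],[0,0,0]]
    - [-1,[0,0,0.2],[0,0,0]]
    - [-1,[0,0,0.04],[0,0,0]]
    - [-1,[0,0,0],[0,0,0]]
    - [-1,[0,0,0],[0,0,0]]

```text
t: 29.42
ee_pos: [457.9, -287.6, 77.8]
orientation: [2.32, 2.116, 0.001]
ft_force: [-0.1, 0.3, -0.9]
width: 26.3
grasp_force: 29.5
```

Emit:
apply_moves:
  targets:
    - [-1,[0,0,0.03],[0,0,0]]
    - [-1,[0,0.2,0],[0,0,0]]
    - [-1,[0,0.3,0],[0,0,0]]
    - [-1,[0,0.3,0],[0,0,0]]
    - [-1,[0,0.3,0],[0,0,0]]
    - [-1,[0,0.3,0],[0,0,0]]
    - [-1,[0,0.3,0],[0,0,0]]
    - [-1,[0,0.3,0],[0,0,0]]

```text
t: 30.42
ee_pos: [557.8, -296.5, 75.1]
orientation: [-2.321, -2.117, 0.0]
ft_force: [0.5, -0.3, -1.1]
width: 26.1
grasp_force: 29.5
```

```bash
python3 see.py 7 top side; python3 - <<'E'
from h import *
o=ctrl.get_obs();print(toP(o["ee_pos"]),yaw_of(R.from_rotvec(o["orientation"]).as_matrix()),o["width"],o["grasp_force"])
E
```

```text
top blue px [348.5 219.5] area 195 W [ 567. -163.] rectC [ 566. -162.] size [  8. 217.] long-axis deg 175.0 P [-222.   30.]
side blue px [334.3 234.8] area 265 W [ 535. -160.] rectC [ 537. -160.] size [ 14. 275.] long-axis deg 175.0 P [-223.   -2.]
side orange px [321.2 206.6] area 36 W [ 597. -280.] rectC [ 597. -278.] size [15. 35.] long-axis deg 140.0 P [-109.   70.]
30.525 [ 558.7 -296.7   75.3] [ 0.1  0.4 -0.6]
[-88.80896507  33.4094093 ] -5.251577989352823 26.07764178805478 29.53029155731201
```

Emit:
apply_moves:
  targets:
    - [-1,[0,0.3,0],[0,0,0]]
    - [-1,[0,0.3,0],[0,0,0]]
    - [-1,[0,0.3,0],[0,0,0]]
    - [-1,[0,0.3,0],[0,0,0]]
    - [-1,[0,0.3,0],[0,0,0]]
    - [-1,[0,0.3,0],[0,0,0]]
    - [-1,[0,0.3,0],[0,0,0]]
    - [-1,[0,0,0],[0,0,0]]

```text
t: 31.52
ee_pos: [662.6, -306.1, 75.2]
orientation: [2.32, 2.117, 0.001]
ft_force: [-0.6, -0.6, -2.4]
width: 26.1
grasp_force: 29.5
```

```bash
python3 see.py 8 top side; python3 - <<'E'
from h import *
o=ctrl.get_obs();print(toP(o["ee_pos"]),o["width"],o["grasp_force"])
b=cv2.resize(cv2.imread("pics/side8.png")[120:280,240:430],None,fx=3,fy=3,interpolation=cv2.INTER_CUBIC)
cv2.imwrite("pics/crop8.png",b)
E
```

```text
top blue px [350.4 202. ] area 114 W [ 614. -168.] rectC [ 612. -167.] size [  8. 124.] long-axis deg 175.0 P [-222.   77.]
side blue px [334.5 234.9] area 269 W [ 534. -160.] rectC [ 537. -161.] size [ 13. 276.] long-axis deg 174.0 P [-223.   -3.]
side orange px [294.9 210.1] area 9 W [ 671. -249.] rectC [ 670. -248.] size [ 6. 13.] long-axis deg 99.0 P [-146.  141.]
31.625 [ 661.  -305.9   74.9] [-0.4 -0.  -1.9]
[-88.5796055  136.12895449] 26.049791114847118 29.530404210090637
```

View pics/crop8.png

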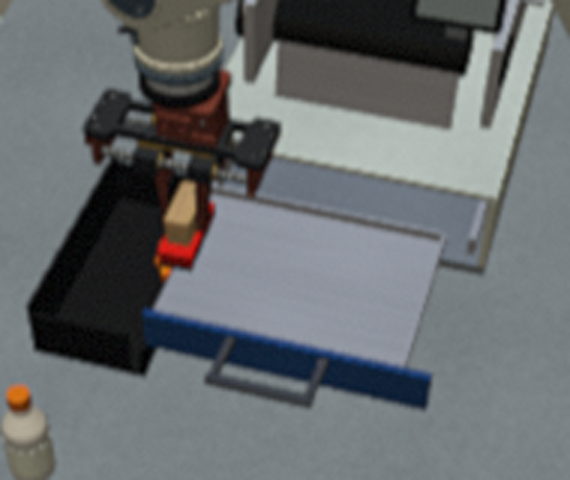

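Emit:
apply_moves:
  targets:
    - [-1,[0,0.3,0],[0,0,0]]
    - [-1,[0,0,0],[0,0,0]]
    - [-1,[0,-0.3,-0.2],[0,0,0]]
    - [-1,[0,-0.7,-0.7],[0,0,0]]
    - [-1,[0,-0.9,-0.5],[0,0,0]]
    - [-1,[0,-0.9,0],[0,0,0]]
    - [-1,[0,-0.9,0],[0,0,0]]
    - [-1,[0,-0.9,0],[0,0,0]]

```text
t: 32.62
ee_pos: [444.2, -285.6, 145.9]
orientation: [2.322, 2.116, -0.0]
ft_force: [-0.8, 0.1, -1.1]
width: 26.0
grasp_force: 29.5
```

```bash
python3 see.py 9 top side; python3 - <<'E'
from h import *
o=ctrl.get_obs();print(toP(o["ee_pos"]),o["width"],o["grasp_force"])
for n in("top","side"):
    d=np.load(n+".npz")
    for uv in {"top":[],"side":[(294.9,210.1)]}[n]: print(toP(unproj(d["K"],d["V"],uv,14)))
a=cv2.resize(cv2.imread("pics/top9.png")[120:310,300:450],None,fx=2.4,fy=2.4,interpolation=cv2.INTER_CUBIC)
b=cv2.resize(cv2.imread("pics/side9.png")[120:280,240:420],None,fx=2.4,fy=2.4,interpolation=cv2.INTER_CUBIC)
c=np.zeros((len(a),a.shape[1]+b.shape[1],3),np.uint8);c[:,:a.shape[1]]=a;c[:len(b),a.shape[1]:]=b
cv2.imwrite("pics/crop9.png",c)
E
```

```text
top blue px [347.2 231. ] area 250 W [ 537. -160.] rectC [ 535. -160.] size [  8. 278.] long-axis deg 175.0 P [-223.   -0.]
top orange px [397.  182.4] area 58 W [ 675. -292.] rectC [ 676. -290.] size [15. 34.] long-axis deg 109.0 P [-103.  149.]
top orange px [407.9 181.5] area 31 W [ 678. -322.] rectC [ 679. -322.] size [14. 16.] long-axis deg 47.0 P [-74. 155.]
side blue px [334.9 235. ] area 265 W [ 533. -160.] rectC [ 536. -160.] size [ 12. 274.] long-axis deg 174.0 P [-223.   -4.]
side orange px [294.8 204.7] area 55 W [ 676. -272.] rectC [ 676. -269.] size [16. 55.] long-axis deg 99.0 P [-124.  148.]
32.725 [ 441.1 -284.4  145.2] [-0.2  0.4 -2.1]
[-90.8607497  -84.87175533] 26.025654177036607 29.529957175254822
[-102.72039587  157.8022553 ]
```

View pics/crop9.png

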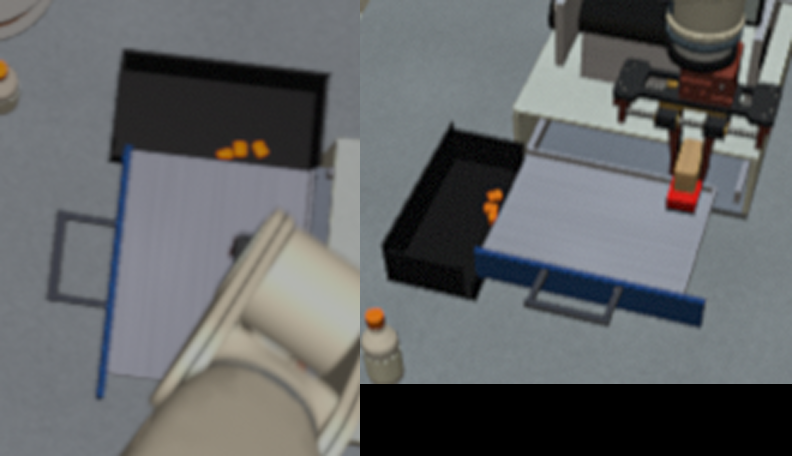

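```bash
python3 - <<'E'
from h import *
dt=np.load("top.npz");ds=np.load("side.npz")
for uv in[(392.9,183.7),(400.2,181.8),(408,181.5)]:
    print("top",[ (z,toP(unproj(dt["K"],dt["V"],uv,z)).round()) for z in(14,45)])
for uv in[(294.6,208),(296.5,200.8)]:
    print("side",[(z,toP(unproj(ds["K"],ds["V"],uv,z)).round()) for z in(14,45)])
E
```

```text
top [(14, array([-108.,  157.])), (45, array([-112.,  149.]))]
top [(14, array([-88., 165.])), (45, array([-93., 156.]))]
top [(14, array([-67., 169.])), (45, array([-72., 159.]))]
side [(14, array([-94., 162.])), (45, array([-123.,  150.]))]
side [(14, array([-62., 166.])), (45, array([-92., 155.]))]
```

All three scraps are in the pan (z≈14 mm, well inside the rims), and the scraper is still gripped. I'm returning it to the caddy.

```bash
python3 - <<'E'
from h import *
plan([(450,-200,165,-4,-1,47),(513,348,165,4,-1,47)])
E
```

```text
[[-1,[0.85,0.01,-0.2],[0,0,np.float64(-0.008)]],[-1,[0.85,0.02,-0.2],[0,0,np.float64(-0.007)]],[-1,[0.92,0.04,0.0],[0,0,np.float64(-0.007)]],[-1,[0.92,0.05,0.0],[0,0,np.float64(-0.007)]],[-1,[0.92,0.06,0.0],[0,0,np.float64(-0.008)]],[-1,[0.92,0.07,0.0],[0,0,np.float64(-0.007)]],[-1,[0.91,0.08,0.0],[0,0,np.float64(-0.008)]],[-1,[0.91,0.09,0.0],[0,0,np.float64(-0.007)]]]
[[-1,[0.91,0.11,0.0],[0,0,np.float64(-0.008)]],[-1,[0.91,0.12,0.0],[0,0,np.float64(-0.007)]],[-1,[0.91,0.12,0.0],[0,0,np.float64(-0.008)]],[-1,[0.91,0.14,0.0],[0,0,np.float64(-0.007)]],[-1,[0.91,0.15,0.0],[0,0,np.float64(-0.008)]],[-1,[0.91,0.15,0.0],[0,0,np.float64(-0.007)]]]
end [512.7 348.2 165.2] 4.0
```

Emit:
apply_moves:
  targets:
    - [-1,[0.85,0.01,-0.2],[0,0,-0.008]]
    - [-1,[0.85,0.02,-0.2],[0,0,-0.007]]
    - [-1,[0.92,0.04,0],[0,0,-0.007]]
    - [-1,[0.92,0.05,0],[0,0,-0.007]]
    - [-1,[0.92,0.06,0],[0,0,-0.008]]
    - [-1,[0.92,0.07,0],[0,0,-0.007]]
    - [-1,[0.91,0.08,0],[0,0,-0.008]]
    - [-1,[0.91,0.09,0],[0,0,-0.007]]

```text
t: 33.72
ee_pos: [486.3, 73.7, 165.8]
orientation: [2.22, 2.222, 0.001]
ft_force: [0.7, -0.6, -0.7]
width: 26.0
grasp_force: 29.5
```

Emit:
apply_moves:
  targets:
    - [-1,[0.91,0.11,0],[0,0,-0.008]]
    - [-1,[0.91,0.12,0],[0,0,-0.007]]
    - [-1,[0.91,0.12,0],[0,0,-0.008]]
    - [-1,[0.91,0.14,0],[0,0,-0.007]]
    - [-1,[0.91,0.15,0],[0,0,-0.008]]
    - [-1,[0.91,0.15,0],[0,0,-0.007]]
    - [-1,[0,0,0],[0,0,0]]
    - [-1,[0,0,0],[0,0,0]]

```text
t: 34.72
ee_pos: [517.1, 345.7, 165.2]
orientation: [2.141, 2.299, -0.001]
ft_force: [-0.7, -1.5, -1.9]
width: 26.2
grasp_force: 29.5
```

```bash
python3 - <<'E'
from h import *
o=ctrl.get_obs();print(o["width"])
plan([(512,348,160,4,-1),(512,348,31,4,-1,40)])
E
```

```text
26.19375396151239
[[-1,[0.05,-0.1,0.1],[0,0,np.float64(0.001)]],[-1,[0.0,0.0,0.65],[0,0,np.float64(0.0)]],[-1,[0.0,0.0,0.64],[0,0,np.float64(0.0)]],[-1,[0.0,0.0,0.65],[0,0,np.float64(0.0)]],[-1,[0.0,0.0,0.64],[0,0,np.float64(0.0)]]]
end [512.  347.8  31.2] 4.0
```

Emit:
apply_moves:
  targets:
    - [-1,[0.05,-0.1,0.1],[0,0,0]]
    - [-1,[0,0,0.75],[0,0,0]]
    - [-1,[0,0,0.75],[0,0,0]]
    - [-1,[0,0,0.7],[0,0,0]]
    - [-1,[0,0,0.3],[0,0,0]]
    - [-1,[0,0,0.08],[0,0,0]]
    - [-1,[0,0,0],[0,0,0]]

```text
t: 35.6
ee_pos: [513.2, 348.7, 32.1]
orientation: [2.141, 2.298, 0.002]
ft_force: [0.3, -2.0, -1.2]
width: 25.8
grasp_force: 29.5
```

Emit:
apply_moves:
  targets:
    - [-1,[0,0,0.04],[0,0,0]]
    - [-1,[0,0,0],[0,0,0]]
    - [0.2,[0,0,0],[0,0,0]]
    - [0.2,[0,0,0],[0,0,0]]
    - [0.2,[0,0,-0.4],[0,0,0]]
    - [0.2,[0,0,-0.9],[0,0,0]]
    - [0.2,[0,0,-0.9],[0,0,0]]
    - [0.2,[0,0,-0.9],[0,0,0]]

```text
t: 36.6
ee_pos: [512.7, 348.6, 187.2]
orientation: [2.141, 2.299, 0.002]
ft_force: [-0.0, 0.7, 0.4]
width: 52.5
grasp_force: 0.0
```

```bash
python3 - <<'E'
from h import *
o=ctrl.get_obs();print(o["ee_pos"],toW((-304,4)),toW((-300,0)))
w=toW((-303,3))
plan([(535,100,190,50,-.1),(w[0],w[1],130,85,-.1)])
E
```

```text
[512.69914954 348.63411773 187.17613751] [548.18012459 -79.80543475] [543.84672282 -83.44159057]
[[-0.1,[-0.83,0.02,-0.01],[0,0,np.float64(-0.085)]],[-0.1,[-0.83,-0.1,-0.01],[0,0,np.float64(-0.085)]],[-0.1,[-0.81,-0.2,-0.01],[0,0,np.float64(-0.085)]],[-0.1,[-0.77,-0.31,-0.01],[0,0,np.float64(-0.085)]],[-0.1,[-0.72,-0.41,-0.01],[0,0,np.float64(-0.085)]],[-0.1,[-0.66,-0.51,-0.01],[0,0,np.float64(-0.085)]],[-0.1,[-0.63,-0.65,0.3],[0,0,np.float64(-0.097)]],[-0.1,[-0.52,-0.74,0.3],[0,0,np.float64(-0.097)]]]
[[-0.1,[-0.4,-0.81,0.3],[0,0,np.float64(-0.098)]],[-0.1,[-0.28,-0.87,0.3],[0,0,np.float64(-0.097)]]]
end [547.3 -81.  130.2] 85.0
```

```bash
python3 - <<'E'
from h import *
d=np.load("top.npz")
for uv in[(322.2,226.5),(322.3,226.9)]:
    w=unproj(d["K"],d["V"],uv,82);print(w,toP(w))
w=toW((-289,3)); print(w)
plan([(535,100,190,50,-.1),(w[0],w[1],130,85,-.1)])
E
```

```text
[546.15185664 -95.47018998  82.        ] [-288.2180787     3.34472361]
[545.10889732 -95.75373404  82.        ] [-287.84471371    2.33044555]
[545.87659375 -94.66119948]
[[-0.1,[-0.83,0.02,-0.01],[0,0,np.float64(-0.085)]],[-0.1,[-0.83,-0.1,-0.01],[0,0,np.float64(-0.085)]],[-0.1,[-0.81,-0.2,-0.01],[0,0,np.float64(-0.085)]],[-0.1,[-0.77,-0.31,-0.01],[0,0,np.float64(-0.085)]],[-0.1,[-0.72,-0.41,-0.01],[0,0,np.float64(-0.085)]],[-0.1,[-0.66,-0.51,-0.01],[0,0,np.float64(-0.085)]],[-0.1,[-0.53,-0.57,0.24],[0,0,np.float64(-0.078)]],[-0.1,[-0.46,-0.63,0.24],[0,0,np.float64(-0.078)]]]
[[-0.1,[-0.38,-0.68,0.24],[0,0,np.float64(-0.078)]],[-0.1,[-0.3,-0.72,0.24],[0,0,np.float64(-0.078)]],[-0.1,[-0.21,-0.75,0.24],[0,0,np.float64(-0.077)]]]
end [546.2 -94.5 130.2] 85.0
```

Emit:
apply_moves:
  targets:
    - [-0.1,[-0.83,0.02,0],[0,0,-0.085]]
    - [-0.1,[-0.83,-0.1,0],[0,0,-0.085]]
    - [-0.1,[-0.81,-0.2,0],[0,0,-0.085]]
    - [-0.1,[-0.77,-0.31,0],[0,0,-0.085]]
    - [-0.1,[-0.72,-0.41,0],[0,0,-0.085]]
    - [-0.1,[-0.66,-0.51,0],[0,0,-0.085]]
    - [-0.1,[-0.53,-0.57,0.24],[0,0,-0.078]]
    - [-0.1,[-0.46,-0.63,0.24],[0,0,-0.078]]

```text
t: 37.6
ee_pos: [539.4, 20.8, 161.6]
orientation: [0.699, 3.06, 0.001]
ft_force: [-0.4, 0.4, -0.9]
width: 39.4
grasp_force: 0.0
```

Emit:
apply_moves:
  targets:
    - [-0.1,[-0.38,-0.68,0.24],[0,0,-0.078]]
    - [-0.1,[-0.3,-0.72,0.24],[0,0,-0.078]]
    - [-0.1,[-0.21,-0.75,0.24],[0,0,-0.077]]
    - [-0.1,[0,0,0],[0,0,0]]
    - [-0.1,[0,0,0],[0,0,0]]

```text
t: 38.22
ee_pos: [546.3, -94.4, 125.1]
orientation: [0.14, 3.138, 0.0]
ft_force: [-0.0, -0.4, 0.6]
width: 39.4
grasp_force: 0.0
```

```bash
python3 - <<'E'
from h import *
plan([(545.5,-95,125,85,-.1),(545.5,-95,65,85,-.1)])
E
```

```text
[[-0.1,[0.02,-0.01,0.0],[0,0,np.float64(-0.001)]],[-0.1,[0.0,0.0,0.6],[0,0,np.float64(-0.0)]],[-0.1,[0.0,0.0,0.6],[0,0,np.float64(-0.0)]]]
end [545.3 -94.8  65.1] 85.0
```

Emit:
apply_moves:
  targets:
    - [-0.1,[0,0,0.6],[0,0,0]]
    - [-0.1,[0,0,0.6],[0,0,0]]
    - [-0.1,[0,0,0],[0,0,0]]
    - [-1,[0,0,0],[0,0,0]]
    - [-1,[0,0,0],[0,0,0]]
    - [-1,[0,0,0],[0,0,0]]

```text
t: 38.98
ee_pos: [547.0, -94.9, 65.3]
orientation: [0.137, 3.136, -0.001]
ft_force: [-0.1, -3.1, 1.4]
width: 12.6
grasp_force: 1.3
```

Emit:
apply_moves:
  targets:
    - [-1,[0,-0.2,0],[0,0,0]]
    - [-1,[0,-0.4,0],[0,0,0]]
    - [-1,[0,-0.5,0],[0,0,0]]
    - [-1,[0,-0.5,0],[0,0,0]]
    - [-1,[0,-0.5,0],[0,0,0]]
    - [-1,[0,-0.5,0],[0,0,0]]
    - [-1,[0,-0.5,0],[0,0,0]]
    - [-1,[0,-0.5,0],[0,0,0]]

```text
t: 39.98
ee_pos: [529.8, -274.6, 65.2]
orientation: [-0.138, -3.138, -0.001]
ft_force: [-1.3, 2.8, 9.1]
width: 11.0
grasp_force: 30.0
```

Emit:
apply_moves:
  targets:
    - [-1,[0,-0.3,0],[0,0,0]]
    - [-1,[0,-0.2,0],[0,0,0]]
    - [-1,[0,-0.1,0],[0,0,0]]
    - [-1,[0,-0.06,0],[0,0,0]]
    - [-1,[0,0,0],[0,0,0]]

```text
t: 40.6
ee_pos: [526.7, -307.5, 65.2]
orientation: [-0.138, -3.138, 0.0]
ft_force: [-4.2, -0.0, 9.3]
width: 11.3
grasp_force: 30.0
```

Emit:
apply_moves:
  targets:
    - [-1,[0,-0.06,0],[0,0,0]]
    - [-1,[0,-0.06,0],[0,0,0]]
    - [-1,[0,0,0],[0,0,0]]

```text
t: 40.98
ee_pos: [526.2, -313.2, 65.3]
orientation: [-0.138, -3.138, -0.0]
ft_force: [-4.4, 1.1, 8.8]
width: 11.4
grasp_force: 30.0
```

Still moving freely, so I keep pushing in small steps until the home stop shows up as force.

Emit:
apply_moves:
  targets:
    - [-1,[0,-0.06,0],[0,0,0]]
    - [-1,[0,-0.06,0],[0,0,0]]
    - [-1,[0,0,0],[0,0,0]]

```text
t: 41.35
ee_pos: [525.6, -319.2, 65.2]
orientation: [-0.138, -3.138, -0.0]
ft_force: [-4.0, 1.1, 9.0]
width: 11.5
grasp_force: 30.0
```

Emit:
apply_moves:
  targets:
    - [-1,[0,-0.06,0],[0,0,0]]
    - [-1,[0,-0.04,0],[0,0,0]]
    - [-1,[0,0,0],[0,0,0]]

```text
t: 41.72
ee_pos: [525.3, -322.3, 65.2]
orientation: [-0.139, -3.137, -0.005]
ft_force: [-3.2, 9.3, 12.8]
width: 11.4
grasp_force: 30.0
```

Emit:
apply_moves:
  targets:
    - [-1,[0,-0.03,0],[0,0,0]]
    - [-1,[0,0,0],[0,0,0]]
    - [-0.1,[0,0,0],[0,0,0]]
    - [-0.1,[0,0,0],[0,0,0]]
    - [-0.1,[0,0,-0.4],[0,0,0]]
    - [-0.1,[0,0,-0.9],[0,0,0]]
    - [-0.1,[0,0,-0.9],[0,0,0]]
    - [-0.1,[0,0,-0.5],[0,0,0]]

```text
t: 42.72
ee_pos: [526.7, -326.3, 203.2]
orientation: [0.138, 3.135, -0.004]
ft_force: [1.2, 0.7, -0.2]
width: 39.6
grasp_force: 0.0
```

Emit:
apply_moves:
  targets:
    - [-0.1,[0.9,0.5,0],[0,0,0]]
    - [-0.1,[0.9,0.5,0],[0,0,0]]
    - [-0.1,[0.3,0.9,0],[0,0,0]]
    - [-0.1,[0,0,0],[0,0,0]]
    - [-0.1,[0,0,0],[0,0,0]]

```text
t: 43.35
ee_pos: [430.6, -222.3, 200.4]
orientation: [0.137, 3.136, -0.002]
ft_force: [-0.1, -0.5, -0.9]
width: 39.3
grasp_force: 0.0
```

```bash
python3 see.py 10 top side; python3 -c "
import cv2
im=cv2.imread('pics/top10.png');cv2.imwrite('pics/crop10.png',cv2.resize(im[130:330,110:450],None,fx=2.3,fy=2.3,interpolation=cv2.INTER_CUBIC))"
```

```text
top blue px [428.6 289.4] area 20 W [ 392. -370.] rectC [ 393. -370.] size [ 3. 31.] long-axis deg 175.0 P [  -1. -127.]
top orange px [396.9 182.5] area 59 W [ 675. -292.] rectC [ 676. -290.] size [15. 34.] long-axis deg 108.0 P [-104.  149.]
top orange px [407.9 181.7] area 32 W [ 678. -322.] rectC [ 678. -322.] size [13. 17.] long-axis deg 39.0 P [-74. 154.]
side orange px [294.8 204.9] area 57 W [ 676. -271.] rectC [ 676. -269.] size [16. 56.] long-axis deg 99.0 P [-125.  148.]
43.45 [ 430.5 -222.6  199.8] [ 0.6 -0.6 -0.6]
```

View pics/crop10.png

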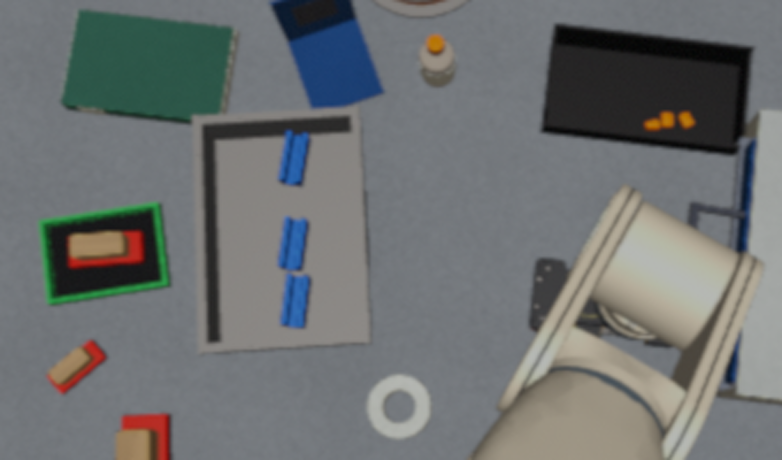

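```bash
python3 - <<'E'
from h import *
d=np.load("top.npz")
def edge(f,cols,rows):
    im=cv2.imread(f).astype(int); out=[]
    for r in rows:
        b=im[r,:,0]-im[r,:,2]; g=[c for c in range(*cols) if b[c]>45]
        if g:
            for c in (g[0],g[-1]): out.append(toP(unproj(d["K"],d["V"],(c,r),79))[0].round(1))
    return out
print(edge("pics/top5.png",(335,360),(190,195,200,280)))
print(edge("pics/top10.png",(415,445),(190,195,200,205,285,290,295)))
print(edge("pics/top0.png",(415,445),(190,195,200,205,285,290,295)))
for uv in[(110+692/2.3,130+215/2.3)]: print(toP(unproj(d["K"],d["V"],uv,82)))
E
```

```text
[np.float64(-224.0), np.float64(-218.8), np.float64(-222.6), np.float64(-220.0), np.float64(-223.9), np.float64(-218.7), np.float64(-225.3), np.float64(-220.3)]
[np.float64(-1.0), np.float64(1.7), np.float64(0.0), np.float64(0.0), np.float64(-1.6), np.float64(1.0), np.float64(-1.3), np.float64(-1.3), np.float64(-2.8), np.float64(-0.3), np.float64(-1.9), np.float64(-1.9)]
[np.float64(-7.2), np.float64(-7.2), np.float64(-11.4), np.float64(-3.6), np.float64(-10.4), np.float64(-5.2), np.float64(-9.4), np.float64(-4.2), np.float64(-11.4), np.float64(-6.3), np.float64(-12.9), np.float64(-5.4), np.float64(-9.4), np.float64(-6.9)]
[-60.84417461  37.37903439]
```

The third clip shifted by itself inside the tote, at (294,158), but is still in. The blue front may still be some millimetres short of home, so I'll grip the bar again and push with clear force.

```bash
python3 - <<'E'
from h import *
plan([(526,-322.5,130,85,-.1),(526,-322.5,65,85,-.1,40)])
E
```

```text
[[-0.1,[-0.52,-0.46,0.35],[0,0,np.float64(-0.0)]],[-0.1,[-0.52,-0.45,0.35],[0,0,np.float64(-0.0)]],[-0.1,[-0.52,-0.46,0.35],[0,0,np.float64(-0.0)]],[-0.1,[-0.52,-0.45,0.35],[0,0,np.float64(-0.0)]],[-0.1,[0.0,0.0,0.65],[0,0,np.float64(-0.0)]],[-0.1,[0.0,0.0,0.65],[0,0,np.float64(-0.0)]]]
end [ 526.1 -322.3   64.8] 85.0
```

Emit:
apply_moves:
  targets:
    - [-0.1,[-0.52,-0.46,0.35],[0,0,0]]
    - [-0.1,[-0.52,-0.45,0.35],[0,0,0]]
    - [-0.1,[-0.52,-0.46,0.35],[0,0,0]]
    - [-0.1,[-0.52,-0.45,0.35],[0,0,0]]
    - [-0.1,[0,0,0],[0,0,0]]
    - [-0.1,[0,0,0.65],[0,0,0]]
    - [-0.1,[0,0,0.65],[0,0,0]]
    - [-0.1,[0,0,0],[0,0,0]]

```text
t: 44.45
ee_pos: [523.2, -320.1, 62.4]
orientation: [-0.138, -3.134, -0.004]
ft_force: [0.1, 0.1, 0.2]
width: 39.4
grasp_force: 0.0
```

Emit:
apply_moves:
  targets:
    - [-1,[0,0,0],[0,0,0]]
    - [-1,[0,0,0],[0,0,0]]
    - [-1,[0,0,0],[0,0,0]]
    - [-1,[0,-0.06,0],[0,0,0]]
    - [-1,[0,0,0],[0,0,0]]

```text
t: 45.08
ee_pos: [525.7, -322.4, 65.4]
orientation: [0.139, 3.138, 0.004]
ft_force: [1.8, 10.8, 8.3]
width: 10.8
grasp_force: 30.0
```

Emit:
apply_moves:
  targets:
    - [-1,[0,-0.08,0],[0,0,0]]
    - [-1,[0,0,0],[0,0,0]]
    - [-1,[0,0,0],[0,0,0]]

```text
t: 45.45
ee_pos: [525.6, -322.5, 65.2]
orientation: [-0.14, -3.138, -0.013]
ft_force: [6.2, 28.0, 12.8]
width: 11.3
grasp_force: 30.0
```

28 N with 0.1 mm of movement means the tray is hard home. I release, retreat and hand in.

Emit:
apply_moves:
  targets:
    - [-1,[0,0.08,0],[0,0,0]]
    - [-0.1,[0,0,0],[0,0,0]]
    - [-0.1,[0,0,0],[0,0,0]]
    - [-0.1,[0,0,0],[0,0,0]]
    - [-0.1,[0,0,-0.4],[0,0,0]]
    - [-0.1,[0,0,-0.9],[0,0,0]]
    - [-0.1,[0,0,-0.9],[0,0,0]]
    - [-0.1,[0,0,-0.5],[0,0,0]]

```text
t: 46.45
ee_pos: [525.8, -325.0, 203.3]
orientation: [0.138, 3.135, -0.004]
ft_force: [0.3, -0.2, 0.4]
width: 39.4
grasp_force: 0.0
```

Emit:
apply_moves:
  targets:
    - [-0.1,[0.9,0.5,0],[0,0,0]]
    - [-0.1,[0.9,0.5,0],[0,0,0]]
    - [-0.1,[0,0,0],[0,0,0]]
    - [-0.1,[0,0,0],[0,0,0]]
    - [-0.1,[0,0,0],[0,0,0]]

```text
t: 47.08
ee_pos: [440.9, -267.4, 199.9]
orientation: [0.138, 3.137, -0.002]
ft_force: [0.5, 0.4, -0.2]
width: 39.2
grasp_force: 0.0
```

```bash
python3 - <<'E'
from h import *
d=cam("top")
im,K,V=d; b=im.astype(int)
for r in (190,195,200,205,285,290):
    g=[c for c in range(415,445) if b[r,c,0]-b[r,c,2]>45]
    if g: print(r,toP(unproj(K,V,(g[0],r),79))[0].round(1))
m=cv2.inRange(cv2.cvtColor(im[170:290,190:275],cv2.COLOR_BGR2HSV),(100,120,60),(125,255,255))
k,l,s,c=cv2.connectedComponentsWithStats(m)
print([(s[i,4],(c[i]+[190,170]).round()) for i in range(1,k) if s[i,4]>30], ctrl.get_obs()["ee_pos"])
print(ctrl.close_job())
E
```

```text
195 -1.0
200 0.0
205 -1.6
[(np.int32(148), array([256., 172.])), (np.int32(228), array([237., 198.])), (np.int32(211), array([237., 236.])), (np.int32(217), array([238., 260.]))] [ 440.73794337 -267.24440587  199.52650022]
the job is handed in; nothing more can be done
None
```

The job is handed in after about 47 s of robot time: three clips are in the tote, three scraps are in the pan, the scraper is back in its caddy, and the tray is pushed against its home stop; no verdict was returned.

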